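Pack out and wedge up a laminating press

ROBOT

A 6-joint arm with a two-finger parallel gripper is mounted at the origin on the work surface. World frame = base frame: x ahead of the robot, y to its left, z up, the work surface at z = 0. Lengths are in m, angles in rad, forces in N, time in s.
With the tool pointing down it reaches from about 0.325 to 0.9 m from the base axis. Payload 6.1 kg.
Tool frame: the origin (TCP) lies midway between the tips of the shut fingers; the grasp point (between the pads) lies 19 mm behind it; z points along the fingers, y is the direction in which the jaws open and shut (so a half turn about z gives the same grasp; the last joint's range is limited). The gripper opens to 85 mm and grips with 20 to 120 N. Pads are 22 mm wide; open, the fingers measure 114 mm over their backs; the gripper's body (76 mm by 85 mm) begins 54 mm behind the grasp point. The pads swing forward as they close: fully open they stand 13 mm farther back than shut.
Start: joints at [1.01, 0.22, 1.526, -0, 1.395, -0.126], TCP at [0.263, 0.567, 0.209] pointing down, gripper open.
Joint ranges: [-2.98, 2.98], [-0.91, 2.08], [0.09, 2.57], [-1.24, 4.39], [0.2, 2.65], [-2.68, 2.68]. Speed limits (rad/s): [2.57, 2.57, 3.01, 3.14, 3.14, 3.14].

INTERFACE

Orientations are given as a rotation vector (axis times angle).
In Python, from plant import sensors, viewer, ctrl gives the robot as it stands. The module is installed in compiled form; this text tells all that it offers.
- The arm moves only by the tool step_arm, never from a script. Its argument "plan" is a list of rows, each a list of 5 numbers: the opening, from -1 (shut) to 1 (fully open), so that 0 is half open, then the shift along the world's x, y, z in mm, then the turn about the world's z in rad. In form: [[hand, dx, dy, dz, roll], ...]. A call has 1 to 8 rows; each row shifts and turns the commanded pose from where the row before left it; what a row does not reach is not made up. A row lasts 1/10 s, in which the tool goes at most 50 mm and 8.59 degrees, less where a joint would pass 70% of its speed; a pose out of reach is approached as far as the arm can. A call with a gripper value outside its range is refused whole. The fingers move at their own pace and stop on an object; the grip force is fixed at half the most. Time passes only in rows, so rows that do not move let the fingers close. It gives the time, the measured TCP pose, the force and the opening at its end, in the units of the state.
- sensors.state(): the state, without advancing time (a new reading comes with each control period).
- viewer.camera(name): name is "side" or "top"; returns a dict with "pixels" (384x512x3 uint8, red, green, blue), "depth" (384x512 float32, m along the optical axis (not along the pixel's ray), 0 where there is no reading), "fx", "fy", "cx", "cy" (pixels), "R" (3x3) and "t" (3): a world point X has camera coordinates R X + t. Camera axes: x right, y down, z forward; pixel columns grow to the right and rows downward; lengths in m; the calibration is good to about 2 mm. A picture is of the moment at which its call begins.
- ctrl.sign_off(): hands the job in, once; it reports no verdict.
The state is a dict: "clock": time; "q": joint angles; "dq": joint speeds; "joint_torque": joint torques, N m; "eef_pos": TCP position; "orientation": TCP orientation; "ft_force": force on the tool from outside, world axes, zero at the start; "ft_torque": the same for the moment, N m; "gripper_width": finger opening in m.
Only numpy, scipy, OpenCV 4.12 (cv2) and the standard library are available. Lean on these libraries where they do the work, as an engineer would, in place of code of your own. Each camera call takes 0.05 s, during which the arm holds its last target.

TASK

Close up the wedge press so that the two boards standing in it are squeezed together: stand packers from the rack upright in the gap beside the boards, at the middle of the jaws and fully down on the base, as many as it takes for the wedge to jam before it reaches the base (leave spare packers in the rack). Then push the wedge down, sloping side against the leaning jaw, until you feel it go tight with the boards hard against the fixed jaw, and finish while still holding the wedge down: do not let go. Leave the other tools on the bench where they are.

Things in the scene. Friction and masses are not known exactly. Their poses are not given: they have to be found in the camera images.
- stand: Plywood base board of the wedge press, 260 (x) x 190 (y) x 18 mm, lying on the bench; it does not move. Origin: centre of its underside. The slot between the jaws runs along its y axis; its +x side carries the fixed jaw, its -x side the leaning jaw. The middle of the jaws is y = 0.
- fixed_jaw: Upright plywood jaw on the base, 150 mm long (y), 70 mm high. Same axes as the stand; origin on the top face of the base, over the centre of the stand. Its clamping face, which looks towards -x, is the upright plane x = +45 mm.
- leaning_jaw: Plywood jaw 150 mm long (y), 70 mm high, bolted at a different x each time, parallel to the fixed jaw. Origin: middle of the clamping face's bottom edge, on the base's top. The face looks to +x and leans back 1 in 5 (x = -0.2 z). Free gap at base level, boards closed up = x distance from this origin to the fixed face minus 36 mm: 17 to 30 mm. Up to 22 mm takes one packer, above that two.
- board_near: Wooden board on edge on the base, 18 (x) x 220 (y) x 80 (z) mm, 0.2 kg, loose; the one on the leaning jaw's side. Origin: centre of its underside. Stands under 1 mm from the other board.
- board_far: The same kind of board, loose, standing between the first and the fixed jaw, under 1 mm from it. Origin: centre of its underside.
- rack: Wooden block 190 (x) x 95 (y) x 45 (z) mm, fixed, with four slots 35 mm deep in a row along its x; the packers and the wedge stand in them. Origin: centre of its underside.
- packer1: Plywood packer, 8 mm thick (x), 45 wide (y), 125 tall (z), 30 g, the two top corners clipped (10 x 12 mm); all three alike. Starts upright in a rack slot, sunk 35 mm, foot 10 mm above the bench, 40 mm from the next packer. Grip it by its narrow edges (across y) near the top. Tips over easily: let go with no push on it. Origin: centre of its foot.
- packer2: Plywood packer, 8 mm thick (x), 45 wide (y), 125 tall (z), 30 g, the two top corners clipped (10 x 12 mm); all three alike. Starts upright in a rack slot, sunk 35 mm, foot 10 mm above the bench, 40 mm from the next packer. Grip it by its narrow edges (across y) near the top. Tips over easily: let go with no push on it. Origin: centre of its foot.
- packer3: Plywood packer, 8 mm thick (x), 45 wide (y), 125 tall (z), 30 g, the two top corners clipped (10 x 12 mm); all three alike. Starts upright in a rack slot, sunk 35 mm, foot 10 mm above the bench, 40 mm from the next packer. Grip it by its narrow edges (across y) near the top. Tips over easily: let go with no push on it. Origin: centre of its foot.
- wedge: Hardwood wedge, 60 mm wide (y), 120 tall (z), 0.12 kg; 16 mm thick at the toe (bottom), 40 at the head. Its +x face (x = +8 mm) is upright, its -x face slopes (x = -8 mm - 0.2 z) like the leaning jaw. Starts in the fourth rack slot, toe 10 mm above the bench. Origin: centre of the toe. With a gap g left at base level it jams with its toe 5 x (16 mm - g) above the base; push about 15 N; it stays put.
- block_plane: Bystander: steel block plane, 160 x 46 x 50 mm. Origin: centre of its underside.
- hammer: Bystander: hammer lying down, about 280 mm long.
- try_square: Bystander: joiner's square, wooden stock 130 mm, steel blade 200 mm.
- tape: Bystander: roll of masking tape lying flat, 96 mm across, 24 mm high.
- pencil: Bystander: carpenter's pencil, 160 mm long.
- sanding_block: Bystander: cork sanding block 75 x 45 x 30 mm.
- glue: Bystander: white glue bottle, 60 mm across, 170 mm tall.
Mind the look-alikes: they are no part of the job. Leave any pink look-alike of the wedge alone.

How it is judged:
On the way, in this order (a step that is already met when the one before it is completed fails the run):
1. a packer stands fully down in the gap at the middle of the jaws (((z of packer1 in the frame of stand below 0.023 m and x of packer1 in the frame of stand between -0.03 and 0.02 m and y of packer1 in the frame of stand between -0.035 and 0.035 m and angle between packer1's own z axis and vertical below 0.1 rad) or (z of packer2 in the frame of stand below 0.023 m and x of packer2 in the frame of stand between -0.03 and 0.02 m and y of packer2 in the frame of stand between -0.035 and 0.035 m and angle between packer2's own z axis and vertical below 0.1 rad) or (z of packer3 in the frame of stand below 0.023 m and x of packer3 in the frame of stand between -0.03 and 0.02 m and y of packer3 in the frame of stand between -0.035 and 0.035 m and angle between packer3's own z axis and vertical below 0.1 rad))), for 0.2 s.
2. the wedge is held tight, toe clear of the base, and squeezes the boards against the fixed jaw (contact force between wedge and leaning_jaw above 3 N and contact force between board_near and board_far above 3 N and contact force between board_far and fixed_jaw above 3 N and z of wedge in the frame of stand between 0.0195 and 0.083 m and y of wedge in the frame of stand between -0.03 and 0.03 m and angle between wedge's own z axis and vertical below 0.1 rad and contact force between the fingers and wedge above 3 N), for 0.3 s.
At the end, for the whole second after the job is handed in: Gripper still holds the wedge (over 3 N); wedge upright, within 30 mm of the jaws' middle, toe 1.5 to 65 mm above the base; over 3 N through leaning jaw, boards and fixed jaw; boards upright, square, on the base; at least one packer down in the gap (5 mm, 0.1 rad), the rest there or in the rack (all of step 2 and ((z of packer1 in the frame of stand below 0.023 m and x of packer1 in the frame of stand between -0.03 and 0.02 m and y of packer1 in the frame of stand between -0.035 and 0.035 m and angle between packer1's own z axis and vertical below 0.1 rad) or (z of packer2 in the frame of stand below 0.023 m and x of packer2 in the frame of stand between -0.03 and 0.02 m and y of packer2 in the frame of stand between -0.035 and 0.035 m and angle between packer2's own z axis and vertical below 0.1 rad) or (z of packer3 in the frame of stand below 0.023 m and x of packer3 in the frame of stand between -0.03 and 0.02 m and y of packer3 in the frame of stand between -0.035 and 0.035 m and angle between packer3's own z axis and vertical below 0.1 rad)) and ((z of packer1 in the frame of stand below 0.023 m and x of packer1 in the frame of stand between -0.03 and 0.02 m and y of packer1 in the frame of stand between -0.035 and 0.035 m and angle between packer1's own z axis and vertical below 0.1 rad) or (horizontal distance between packer1 and rack below 0.1 m and height (world z) of packer1 below 0.025 m and angle between packer1's own z axis and vertical below 0.2 rad)) and ((z of packer2 in the frame of stand below 0.023 m and x of packer2 in the frame of stand between -0.03 and 0.02 m and y of packer2 in the frame of stand between -0.035 and 0.035 m and angle between packer2's own z axis and vertical below 0.1 rad) or (horizontal distance between packer2 and rack below 0.1 m and height (world z) of packer2 below 0.025 m and angle between packer2's own z axis and vertical below 0.2 rad)) and ((z of packer3 in the frame of stand below 0.023 m and x of packer3 in the frame of stand between -0.03 and 0.02 m and y of packer3 in the frame of stand between -0.035 and 0.035 m and angle between packer3's own z axis and vertical below 0.1 rad) or (horizontal distance between packer3 and rack below 0.1 m and height (world z) of packer3 below 0.025 m and angle between packer3's own z axis and vertical below 0.2 rad)) and angle between each of board_near, board_far's own z axis and vertical below 0.06 rad and z of each of board_near, board_far in the frame of stand below 0.022 m and angle between the x axis of each of board_near, board_far and the x axis of stand, either way round below 0.06 rad and linear speed of wedge below 0.02 m/s); the arm keeps its last pose, push and grip.
It fails at once if a bystander is moved more than 40 mm (distance of any of block_plane, hammer, try_square, tape, pencil, sanding_block, glue from where it was at the start of the episode above 0.04 m).
It also fails if it takes over 72 s, if anything falls off the work surface, if the arm or the gripper's body presses on something with over 40 N, if the wrist force passes 120 N, or if a joint passes its speed limit or range.

## Working session

There is one attempt and no reset: what is moved stays moved. The work goes in short steps, Python scripts to look and compute and a tool call to move; the robot and the scene stay as the last step left them, time stands still between calls to the robot, and variables do not carry over. Pictures are saved under pics/ and viewed, and the job is handed in when it is done.

Besides the shell and the picture viewer there is one more tool, called as name([rows], argument=value, ...), one row to a line, values as JSON. step_arm: Moves the arm, as the interface text tells. Its arguments: {"type":"object","properties":{"plan":{"type":"array"}},"required":["plan"]}

```bash
mkdir -p pics; cat > h.py <<'E'
import numpy as np, cv2
from plant import sensors, viewer, ctrl
def grab(n,tag):
    c=viewer.camera(n); cv2.imwrite(f'pics/{tag}.png',c['pixels'][:,:,::-1]); np.savez(f'pics/{tag}.npz',**c); return c
def load(tag):
    return dict(np.load(f'pics/{tag}.npz'))
def cloud(c):
    d=c['depth'];v,u=np.mgrid[:d.shape[0],:d.shape[1]]
    P=np.stack([(u-c['cx'])/c['fx']*d,(v-c['cy'])/c['fy']*d,d],-1)
    return (P-c['t'])@c['R']
def ray(c,u,v,z):
    r=np.array([(u-c['cx'])/c['fx'],(v-c['cy'])/c['fy'],1])@c['R']; o=-c['t']@c['R']
    return o+r*(z-o[2])/r[2]
def proj(c,X):
    p=c['R']@np.array(X)+c['t']; return c['fx']*p[0]/p[2]+c['cx'],c['fy']*p[1]/p[2]+c['cy']
E
python3 - <<'E'
from h import *
for n in('top','side'):
    c=grab(n,n+'0'); print(n,-c['t']@c['R'],c['R'][2],c['fx'])
s=sensors.state();print({k:np.round(v,4) for k,v in s.items()})
E
```

```text
top [0.4392508  0.00834439 1.58520925] [ 0.05345135  0.00956294 -0.99852466] 429.71528981423575
side [-0.13152835 -0.84840566  0.93467509] [ 0.47606282  0.60585509 -0.63741964] 346.4570342188669
{'clock': np.float64(0.1), 'q': array([ 1.0099,  0.2211,  1.5275, -0.    ,  1.3947, -0.1261]), 'dq': array([ 0.0007, -0.003 , -0.0048, -0.0001, -0.001 , -0.0018]), 'joint_torque': array([ 1.90000e-03, -4.98242e+01, -3.90549e+01, -1.00000e-04,
        5.60000e-03, -0.00000e+00]), 'eef_pos': array([0.263 , 0.5663, 0.2076]), 'orientation': array([-6.7750e-01, -3.0671e+00,  2.6000e-03]), 'ft_force': array([ 0.1451, -0.2314, -0.5887]), 'ft_torque': array([ 0.0113, -0.0278, -0.0347]), 'gripper_width': np.float64(0.0854)}
```

View pics/top0.png

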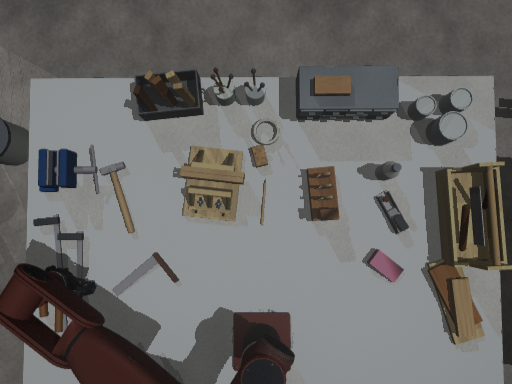

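View pics/side0.png

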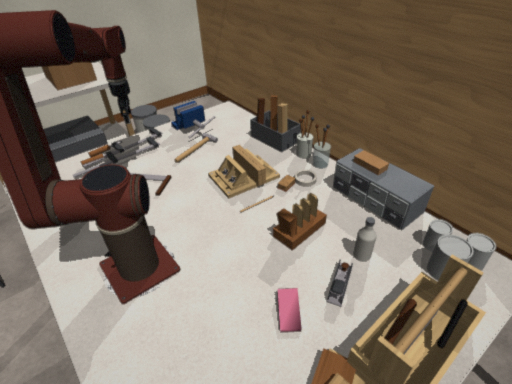

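Top view: the stand is at about (213,185), the rack at (322,193), and a pink thing at (385,265). Side view: the rack is at (300,218), the stand at (243,172), and the pink thing at (289,309). Next come the crops.

```bash
python3 - <<'E'
from h import *
t=cv2.imread('pics/top0.png');s=cv2.imread('pics/side0.png')
a=cv2.resize(t[135:235,165:355],None,fx=4,fy=4,interpolation=cv2.INTER_CUBIC)
cv2.imwrite('pics/c1.png',a)
b=cv2.resize(s[135:255,200:340],None,fx=5,fy=5,interpolation=cv2.INTER_CUBIC)
cv2.imwrite('pics/c2.png',b)
c=load('top0');P=cloud(c)
P[c['depth']==0]=np.nan
print('rack row heights'); 
for v in range(164,224,2): print(v,[int(1000*z) if z==z else -1 for z in P[v,302:344:1,2]])
E
```

```text
rack row heights
164 [9, -1, 1, 0, -3, 3, -1, -1, 0, 4, 0, 6, 0, 2, 7, 0, -1, 4, 6, 0, -1, 4, 0, 0, 4, 0, 0, -1, 0, 4, 8, -7, -1, 1, 3, 1, 4, 4, 5, 6, 0, 2]
166 [9, 4, 0, 0, 0, 1, 1, -1, 3, 3, 0, 0, 0, -1, 2, 3, -2, 0, 0, 1, -2, 5, -2, -6, 0, 46, 49, 38, 45, 49, 43, 50, -2, 1, 1, 1, 3, 0, -1, 5, 3, -5]
168 [1, 0, 3, 2, -2, -2, 46, 43, 46, 39, 49, 48, 45, 48, 48, 46, 44, 42, 53, 39, 48, 42, 46, 48, 46, 46, 47, 51, 40, 47, 49, 42, 0, 0, 3, -1, 0, -2, 2, 2, -3, 11]
170 [1, 1, 1, -4, 5, 29, 46, 50, 44, 45, 50, 45, 44, 47, 41, 49, 41, 44, 42, 48, 42, 39, 51, 45, 41, 49, 42, 37, 44, 44, 40, 45, 40, 6, 0, 0, -2, 0, 4, 1, -6, 0]
172 [0, 3, 3, 4, -1, 27, 45, 45, 50, 39, 41, 44, 53, 44, 47, 48, 48, 48, 50, 44, 45, 46, 138, 137, 138, 136, 129, 132, 124, 125, 44, 43, 40, -3, 2, 0, 0, 3, 0, -2, -3, 0]
174 [0, 1, 0, -3, -1, 18, 45, 38, 52, 42, 48, 45, 48, 45, 44, 96, 118, 122, 130, 133, 138, 126, 143, 141, 135, 138, 132, 129, 127, 124, 52, 51, 47, -3, 4, 0, 4, -1, -1, -2, 3, 7]
176 [3, 0, -1, 8, -3, 14, 50, 51, 42, 37, 48, 46, 53, 46, 67, 87, 93, 89, 84, 83, 82, 74, 67, 67, 60, 57, 54, 47, 43, 48,
[... 3215 characters left out ...]
4, 126, 131, 132, 3, 3, 3, -2, -3]
216 [3, 2, 4, -4, 5, 0, 3, -3, 0, 10, 45, 44, 43, 51, 47, 48, 64, 92, 121, 123, 133, 134, 135, 131, 127, 132, 134, 131, 124, 130, 133, 134, 131, 131, 132, 128, 131, 0, -1, -1, -3, -4]
218 [-2, 0, -2, -4, 2, 1, 0, 2, 0, 1, 34, 50, 42, 48, 49, 47, 47, 48, 118, 136, 130, 127, 128, 128, 131, 134, 132, 127, 127, 126, 131, 132, 132, 128, 136, 131, 128, 43, -3, 0, 9, 1]
220 [-3, 14, 6, 1, 2, -1, 2, 4, -2, 2, 30, 39, 44, 42, 49, 43, 43, -3, 1, 126, 134, 122, -1, -3, -3, 2, -5, -1, 2, 0, 1, 0, 6, 0, 6, -1, 2, 2, 0, 0, -2, -2]
222 [0, -2, 4, 0, 5, 4, 7, 1, 6, 3, -6, -2, -1, 1, 1, 1, 1, -1, -2, 2, 0, -6, -8, -2, 8, -5, 6, -2, 0, 5, 3, 1, 4, 0, 0, -3, 3, 0, 2, 4, 3, 0]
```

View pics/c1.png

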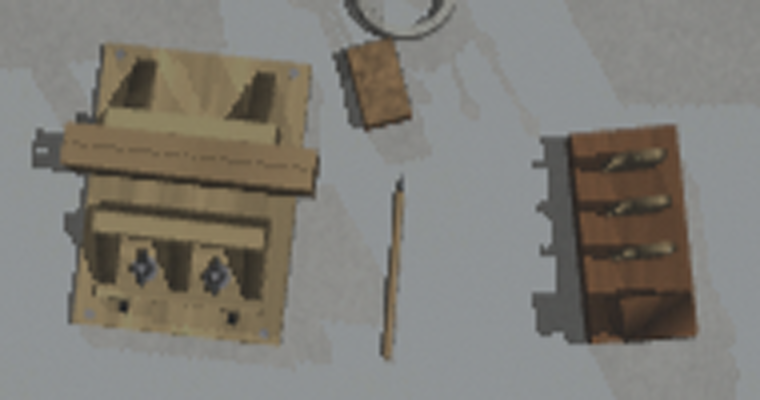

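View pics/c2.png

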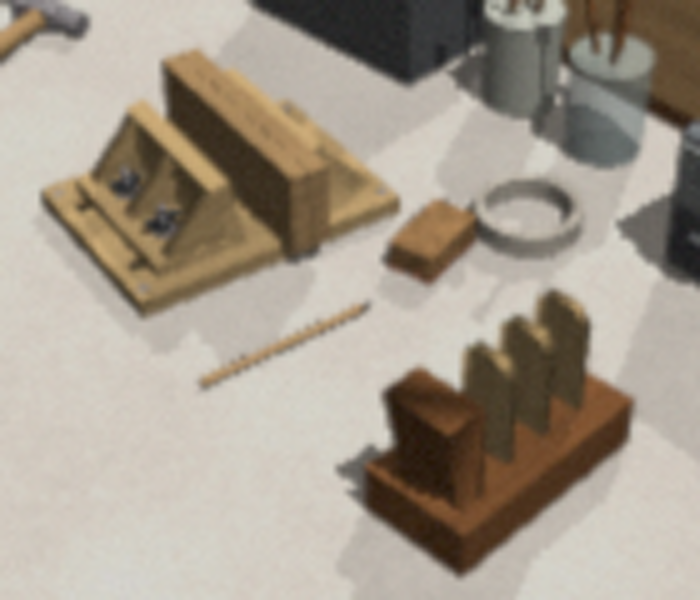

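Candidates, with top-image pixels:
- Packers: three pale uprights at (323,173), (323,185) and (325,197).
- Wedge: the brown block in the rack at (327,214), with its slope towards the robot. The pink block at (385,265), lying loose on the bench, is the look-alike to avoid.
- Stand: at (213,185). The board pair has its tops at about (212,174), and the leaning jaw is below it at (210,191).

The crops confirm this. Now measure.

```bash
python3 - <<'E'
from h import *
c=load('top0');s=load('side0')
a=cv2.resize(cv2.imread('pics/top0.png')[142:228,172:254],None,fx=9,fy=7,interpolation=cv2.INTER_NEAREST)
cv2.imwrite('pics/c3.png',a)
a=cv2.resize(cv2.imread('pics/side0.png')[140:205,200:290],None,fx=8,fy=8,interpolation=cv2.INTER_CUBIC)
cv2.imwrite('pics/c4.png',a)
P=cloud(c)
def fit(mask,name):
    m=cv2.morphologyEx(mask.astype(np.uint8),cv2.MORPH_OPEN,np.ones((2,2)))
    n,l,st,_=cv2.connectedComponentsWithStats(m); i=1+st[1:,4].argmax()
    pts=P[l==i][:,:2]; r=cv2.minAreaRect((pts*1000).astype(np.float32)); print(name,r,(l==i).sum(),P[l==i][:,2].mean())
Z=P[...,2]; box=np.zeros(Z.shape,bool); box[142:228,172:254]=1
fit(box&(Z>.010),'stand')
fit(box&(Z>.090),'boards')
rb=np.zeros(Z.shape,bool); rb[160:226,302:345]=1
fit(rb&(Z>.03),'rack')
for k,(a0,b0) in enumerate([(168,176),(181,188),(193,200),(205,222)]):
    m=rb&(Z>.118); m[:a0]=0;m[b0:]=0; q=P[m]; print(k,q.mean(0).round(4),m.sum(), np.percentile(q,[2,98],axis=0).round(4).tolist())
for k,(a0,b0) in enumerate([(168,176),(181,188),(193,200),(205,222)]):pass
E
```

```text
stand ((568.0819091796875, 144.60951232910156), (300.0700378417969, 260.52703857421875), 83.46856689453125) 3820 0.05384913817976092
boards ((570.38232421875, 119.76892852783203), (323.1379699707031, 118.42939758300781), 60.48285675048828) 707 0.106121939462122
rack ((522.414794921875, -134.13809204101562), (195.10501098632812, 299.0149230957031), 5.260715961456299) 1442 0.06996902206210517
0 [ 0.5842 -0.2005  0.236 ] 42 [[0.4393, -0.2387, 0.12], [0.6007, 0.0083, 1.5852]]
1 [ 0.5556 -0.2198  0.1343] 33 [[0.5521, -0.2407, 0.1228], [0.5592, -0.2004, 0.1415]]
2 [ 0.5161 -0.2225  0.1327] 33 [[0.5117, -0.2443, 0.124], [0.522, -0.204, 0.1394]]
3 [ 0.4585 -0.2277  0.1371] 214 [[0.4407, -0.2593, 0.1228], [0.4779, -0.1995, 0.1369]]
```

View pics/c3.png

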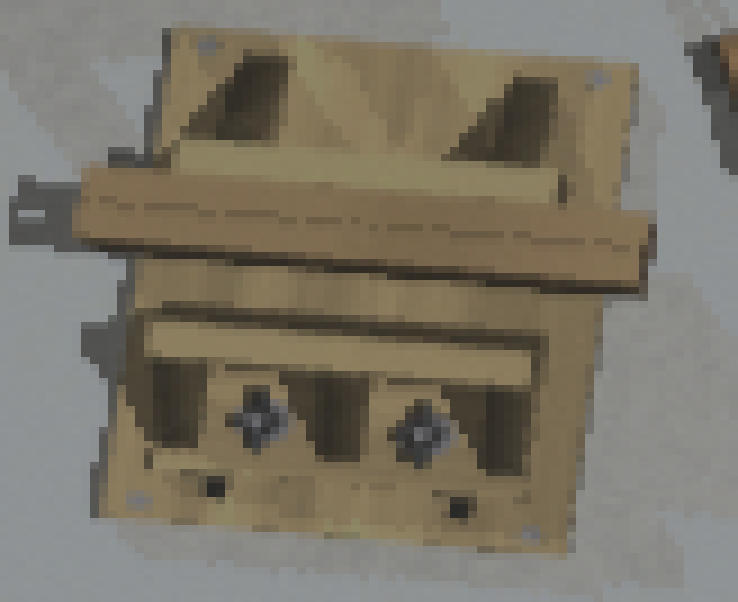

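View pics/c4.png

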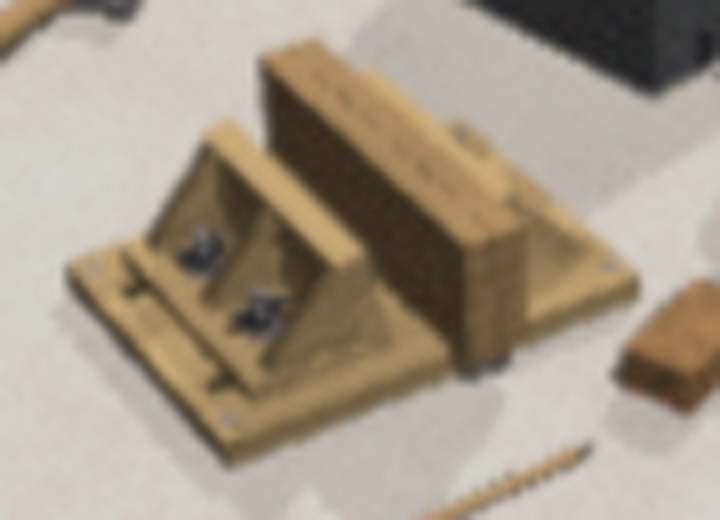

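```bash
python3 - <<'E'
from h import *
c=load('top0')
f=lambda X,Y,z: ray(c,X/9+172-.5,Y/7+142-.5,z)[:2]*1000
S=[f(*p,.018) for p in[(170,28),(637,65),(568,552),(97,517)]]
TL,TR,BR,BL=S; print(np.round(S,1)); ctr=sum(S)/4
yx=np.arctan2(*( (TL-BL)+(TR-BR))[::-1]); yy=np.arctan2(*((TL-TR)+(BL-BR))[::-1])-np.pi/2
print('ctr',ctr,'yaw',yx,yy, [np.linalg.norm(v) for v in(TL-BL,TR-BR,TL-TR,BL-BR)])
yaw=(yx*1+yy)/2
e=np.array([np.cos(yaw),np.sin(yaw)]);n=np.array([-e[1],e[0]])
def loc(nm,pts,z):
    print(nm,[ (round(float((f(*p,z)-ctr)@e),1),round(float((f(*p,z)-ctr)@n),1)) for p in pts])
loc('board +x edge',[(88,165),(655,223)],.098)
loc('board -x edge',[(80,240),(640,289)],.098)
loc('jaw clamp top',[(150,318),(530,346)],.088)
loc('jaw back top',[(145,354),(530,386)],.088)
loc('jaw foot shadow/board foot',[(135,310)],.018)
loc('fixed back top',[(180,142),(560,172)],.088)
P=cloud(c);Z=P[...,2]; ok=c['depth']>0
def fit(m,name):
    n,l,st,_=cv2.connectedComponentsWithStats((m&ok).astype(np.uint8)); i=1+st[1:,4].argmax()
    q=P[l==i]; print(name,cv2.minAreaRect((q[:,:2]*1000).astype(np.float32)),q.mean(0))
b=np.zeros(Z.shape,bool); b[142:228,172:254]=1
fit(b&(Z>.085)&(Z<.11),'boards')
b[:]=0;b[160:226,302:345]=1
fit(b&(Z>.03)&(Z<.15),'rack')
fit(b&(Z>.115)&(Z<.15),'wedge')
for a0,b0 in[(168,176),(181,188),(193,200)]:
    m=b.copy();m[:a0]=0;m[b0:]=0;fit(m&(Z>.115)&(Z<.15),'pk')
E
python3 - <<'E'
import cv2
a=cv2.resize(cv2.imread('pics/top0.png')[160:226,302:345],None,fx=14,fy=9,interpolation=cv2.INTER_NEAREST)
cv2.imwrite('pics/c5.png',a)
E
```

```text
[[712.7 258.6]
 [692.2  67.6]
 [437.1  95.9]
 [455.9 287. ]]
ctr [574.48787292 177.27582035] yaw -0.11050748808688514 -0.1026213974568373 [np.float64(258.41095802569527), np.float64(256.7365904362453), np.float64(192.14339432085183), np.float64(192.02189604197065)]
board +x edge [(44.7, 105.4), (38.3, -116.2)]
board -x edge [(7.2, 104.3), (5.0, -113.8)]
jaw clamp top [(-28.1, 74.7), (-26.9, -73.9)]
jaw back top [(-46.2, 74.6), (-46.8, -76.0)]
jaw foot shadow/board foot [(-20.4, 93.2)]
fixed back top [(61.0, 72.9), (61.1, -76.2)]
boards ((609.304443359375, 170.6371307373047), (220.08042907714844, 56.13108444213867), 83.4760513305664) [0.6058271  0.17081868 0.0969608 ]
rack ((534.268310546875, -222.91229248046875), (190.55441284179688, 96.55584716796875), 5.098417282104492) [ 0.53233082 -0.21902487  0.0670881 ]
wedge ((458.8966064453125, -229.37692260742188), (39.25840759277344, 61.05884552001953), 5.098418712615967) [ 0.45857725 -0.22864365  0.13025852]
pk ((595.7471313476562, -216.79058837890625), (7.930492877960205, 44.62006378173828), 5.630658149719238) [ 0.59526566 -0.21599293  0.13175791]
pk ((555.8792724609375, -220.00584411621094), (7.777655601501465, 42.16588592529297), 5.653670787811279) [ 0.5554763  -0.21866753  0.13331846]
pk ((516.26416015625, -224.15081787109375), (8.215058326721191, 41.24114227294922), 5.605406761169434) [ 0.51595849 -0.22260586  0.13221183]
```

View pics/c5.png

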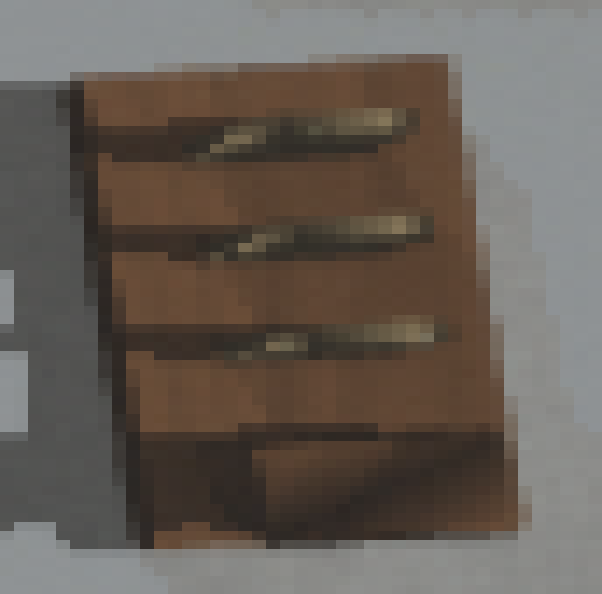

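Top close-up: packer tops are at crop (300,133), (320,238) and (340,340), and the wedge head is at (380,480). That puts:
- **Rack:** about (534,-223), yaw 0.094.
- **Packer A:** (596,-217).
- **Stand:** centre about (574,177), yaw -0.107.
- **Free gap:** about 20–21 mm, so one packer.

Now moving over to packer A.

step_arm([
  [1,16,-38,10,0.03],
  [1,16,-38,10,0.03],
  [1,16,-38,10,0.03],
  [1,16,-38,10,0.03],
  [1,16,-38,0,0.03],
  [1,16,-38,0,0.03],
  [1,16,-38,0,0.03],
  [1,16,-38,0,0.03],
])

```text
clock: 0.9
eef_pos: [0.3913, 0.2612, 0.2483]
orientation: [-0.303, -3.127, 0.0]
ft_force: [0.2, -0.1, 0.2]
gripper_width: 0.0852
```

step_arm([
  [1,16,-38,0,0.03],
  [1,16,-38,0,0.03],
  [1,16,-38,0,0.03],
  [1,16,-38,0,0.03],
  [1,16,-38,0,0.03],
  [1,16,-38,0,0.03],
  [1,16,-38,0,0.03],
  [1,16,-38,0,0.03],
])

```text
clock: 1.7
eef_pos: [0.5194, -0.0428, 0.2482]
orientation: [0.073, -3.14, -0.0]
ft_force: [0.1, 0.7, 0.2]
gripper_width: 0.0857
```

step_arm([
  [1,16,-35,0,0.012],
  [1,15,-35,0,0.012],
  [1,15,-35,0,0.012],
  [1,15,-35,0,0.012],
  [1,15,-34,-10,0],
  [1,0,0,-30,0],
  [1,0,0,-10,0],
  [1,0,0,0,0],
])

```text
clock: 2.5
eef_pos: [0.5934, -0.214, 0.1955]
orientation: [0.146, -3.133, -0.005]
ft_force: [1.0, 0.2, -0.3]
gripper_width: 0.0854
```

```bash
python3 - <<'E'
from h import *
print(sensors.state()['eef_pos'])
c=grab('side','s1');t=grab('top','t1')
a=cv2.resize(cv2.imread('pics/s1.png')[130:260,240:360],None,fx=5,fy=4.5,interpolation=cv2.INTER_CUBIC)
cv2.imwrite('pics/c6.png',a)
E
```

```text
[ 0.59340101 -0.21399498  0.19551567]
```

View pics/c6.png

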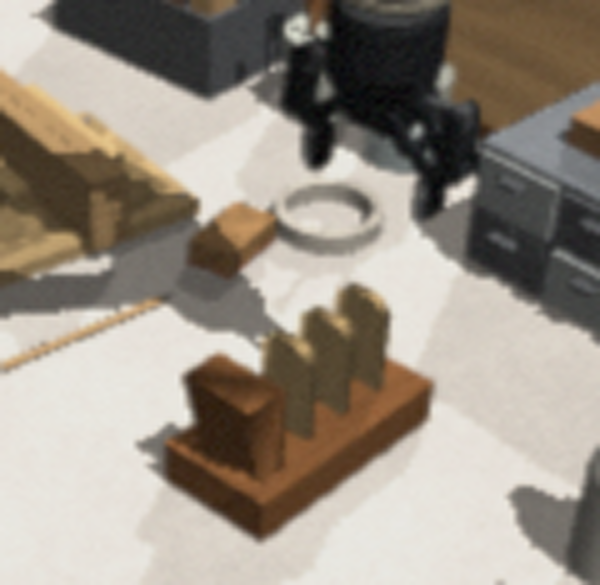

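The fingers straddle the far packer, whose top is at crop (362,290). A quick side-view check of the packer position comes next, then descend.

```bash
python3 - <<'E'
from h import *
c=load('s1')
for X,Y in[(362,290),(328,312),(288,336)]: print(ray(c,240+X/5-.5,130+Y/4.5-.5,.135).round(4))
# top cam: fingers/gripper center at known pose? 
E
```

```text
[ 0.5923 -0.2168  0.135 ]
[ 0.5552 -0.2201  0.135 ]
[ 0.5144 -0.2222  0.135 ]
```

step_arm([
  [1,2,-2,-30,0],
  [1,0,-1,-30,0],
  [1,0,0,-20,0],
  [1,0,0,-17,0],
  [1,0,0,-10,0],
  [1,0,0,0,0],
])

```text
clock: 3.2
eef_pos: [0.5969, -0.2176, 0.091]
orientation: [0.147, -3.137, -0.001]
ft_force: [-0.7, 0.2, -0.2]
gripper_width: 0.0855
```

step_arm([
  [1,-2,1,-2,0],
  [-1,0,0,0,0],
  [-1,0,0,0,0],
  [-1,0,0,0,0],
  [-1,0,0,0,0],
  [-1,0,0,0,0],
  [-1,0,0,0,0],
  [-1,0,0,0,0],
])

```text
clock: 4.0
eef_pos: [0.5963, -0.2177, 0.091]
orientation: [-0.146, 3.136, -0.002]
ft_force: [-0.3, -0.2, 5.9]
gripper_width: 0.0419
```

step_arm([
  [-1,0,0,0,0],
  [-1,0,0,10,0],
  [-1,0,0,15,0],
  [-1,0,0,25,0],
  [-1,0,0,30,0],
  [-1,0,0,30,0],
  [-1,0,0,30,0],
  [-1,0,0,0,0],
])

```text
clock: 4.8
eef_pos: [0.5979, -0.2185, 0.2368]
orientation: [-0.146, 3.129, -0.008]
ft_force: [-0.1, -0.6, 0.4]
gripper_width: 0.0422
```

```bash
python3 - <<'E'
from h import *
c=grab('side','s2');t=grab('top','t2')
a=cv2.resize(cv2.imread('pics/s2.png')[100:250,240:380],None,fx=5,fy=4,interpolation=cv2.INTER_CUBIC)
cv2.imwrite('pics/c7.png',a)
E
```

```text
(no output)
```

View pics/c7.png

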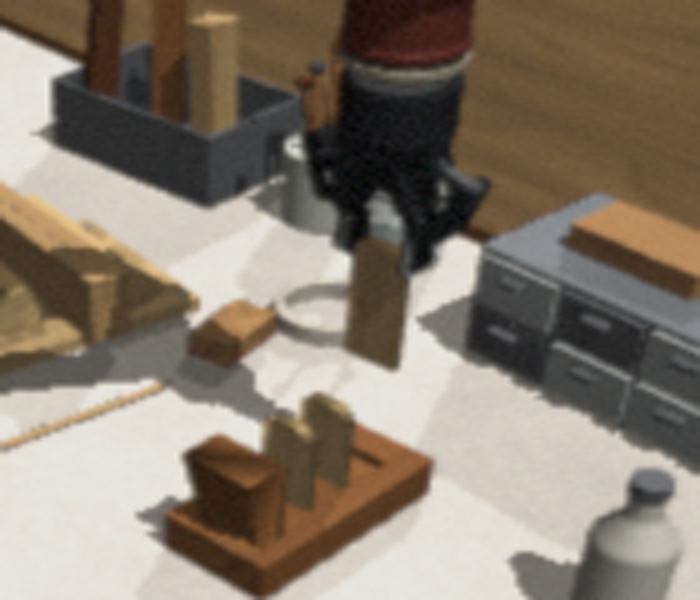

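The packer is held upright; its foot edge runs from about crop (347,347) to (400,368).

```bash
python3 - <<'E'
from h import *
c=load('s2')
for z in(.150,.156,.162):
    print(z,[ray(c,240+X/5-.5,100+Y/4-.5,z).round(4)[:2] for X,Y in[(346,346),(400,369)]])
E
```

```text
0.15 [array([ 0.6019, -0.19  ]), array([ 0.6076, -0.2376])]
0.156 [array([ 0.5963, -0.195 ]), array([ 0.602 , -0.2423])]
0.162 [array([ 0.5907, -0.2   ]), array([ 0.5963, -0.247 ])]
```

step_arm([
  [-1,0,20,10,0],
  [-1,-3,45,5,-0.03],
  [-1,-3,45,0,-0.03],
  [-1,-3,45,0,-0.03],
  [-1,-3,45,0,-0.03],
  [-1,-3,45,0,-0.03],
  [-1,-3,45,0,-0.03],
  [-1,-2,45,0,-0.02],
])

```text
clock: 5.7
eef_pos: [0.5735, 0.1205, 0.2435]
orientation: [-0.169, -3.135, -0.0]
ft_force: [0.3, -0.6, -0.2]
gripper_width: 0.0419
```

step_arm([
  [-1,0,35,0,0],
  [-1,0,20,0,0],
  [-1,0,0,-10,0],
  [-1,0,0,-10,0],
  [-1,0,0,0,0],
  [-1,0,0,0,0],
])

```text
clock: 6.3
eef_pos: [0.5747, 0.1717, 0.2235]
orientation: [-0.17, -3.135, 0.001]
ft_force: [-0.4, -0.8, 0.4]
gripper_width: 0.0422
```

```bash
python3 - <<'E'
from h import *
s=sensors.state();print(s['eef_pos'],s['orientation'])
c=grab('side','s3');t=grab('top','t3')
a=cv2.resize(cv2.imread('pics/s3.png')[80:210,180:300],None,fx=6,fy=4.5,interpolation=cv2.INTER_CUBIC)
cv2.imwrite('pics/c8.png',a)
a=cv2.resize(cv2.imread('pics/t3.png')[142:228,172:254],None,fx=9,fy=7,interpolation=cv2.INTER_NEAREST)
cv2.imwrite('pics/c9.png',a)
E
```

```text
[0.57468314 0.17172906 0.22346533] [-1.69838893e-01 -3.13485819e+00  1.02965545e-03]
```

View pics/c8.png

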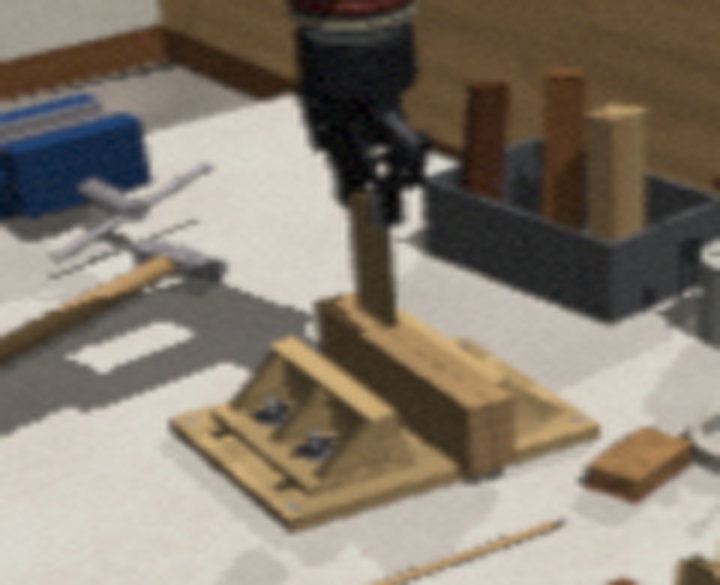

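View pics/c9.png

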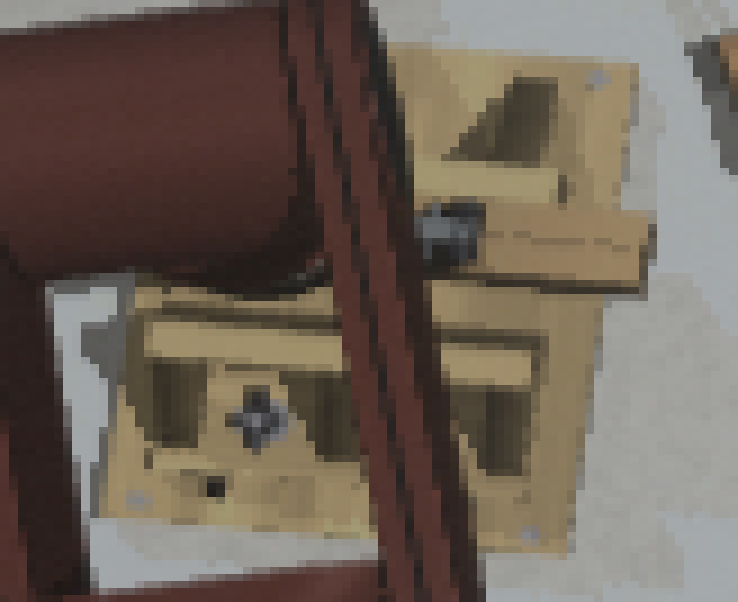

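```bash
python3 - <<'E'
from h import *
c=load('side0')
yaw=-.1075; e=np.array([np.cos(yaw),np.sin(yaw)]);n=np.array([-e[1],e[0]]);ctr=np.array([574.5,177.3])
f=lambda X,Y,z:((lambda p:np.r_[p,(p-ctr)@e,(p-ctr)@n].round(1))(ray(c,200+X/8-.5,140+Y/8-.5,z)[:2]*1000))
for nm,X,Y,z in[('std left',70,262,.018),('std front',232,447,.018),('std right',638,278,.018),
 ('bd near-left',263,66,.098),('bd near-right',464,244,.098),('bd far right',524,236,.098),
 ('jaw clamp L',238,124,.088),('jaw clamp R',370,250,.088),('jaw back R',352,268,.088),('fix back R top',518,193,.088),('fix backL',370,70,.088)]: print(nm,f(X,Y,z))
c=load('s3')
for X,Y in[(354,300),(396,324)]:
    p=ray(c,180+X/6-.5,80+Y/4.5-.5,.1425)[:2]*1000; print('foot',p,(p-ctr)@e,(p-ctr)@n)
p=np.array([574.7,171.7]);print((p-ctr)@e,(p-ctr)@n)
E
```

```text
std left [ 456.3  282.3 -128.8   91.7]
std front [ 433.1   91.4 -131.3 -100.6]
std right [ 686.2   63.6  123.3 -101. ]
bd near-left [587.2 269.8   2.7  93.3]
bd near-right [ 566.8   64.     4.5 -113.5]
bd far right [ 594.4   49.2   33.6 -125.2]
jaw clamp L [550.9 243.9 -30.6  63.7]
jaw clamp R [535.1 102.6 -31.2 -78.5]
jaw back R [518.6  96.2 -46.9 -86.6]
fix back R top [625.4  91.9  59.8 -79.5]
fix backL [639.  239.8  57.4  69. ]
foot [575.98083646 203.24712698] -1.3116586707027542 25.95622905161891
foot [573.47899263 150.43004599] 1.8678463210412055 -26.824392532543513
0.7996866801551015 -5.546215034920913
```

Side view: the packer foot is over the boards and gap at crop (375,312). Both views put the near board face at local x of about 5 and the jaw's foot at about -15. I'll aim the packer at local x = -2 and descend, watching the force.

step_arm([
  [-1,-3,5,0,0],
  [-1,0,0,-20,0],
  [-1,0,0,-20,0],
  [-1,0,0,-10,0],
  [-1,0,0,0,0],
])

```text
clock: 6.9
eef_pos: [0.5711, 0.1777, 0.173]
orientation: [-0.168, -3.134, 0.001]
ft_force: [-0.2, -0.6, -0.7]
gripper_width: 0.042
```

```bash
python3 - <<'E'
from h import *
s=sensors.state();print(s['eef_pos'],s['ft_force'])
c=grab('side','s4')
a=cv2.resize(cv2.imread('pics/s4.png')[100:205,200:285],None,fx=8,fy=5.5,interpolation=cv2.INTER_CUBIC)
cv2.imwrite('pics/c10.png',a)
E
```

```text
[0.57111321 0.17768611 0.1730055 ] [-0.15190053 -0.57082188 -0.66802772]
```

View pics/c10.png

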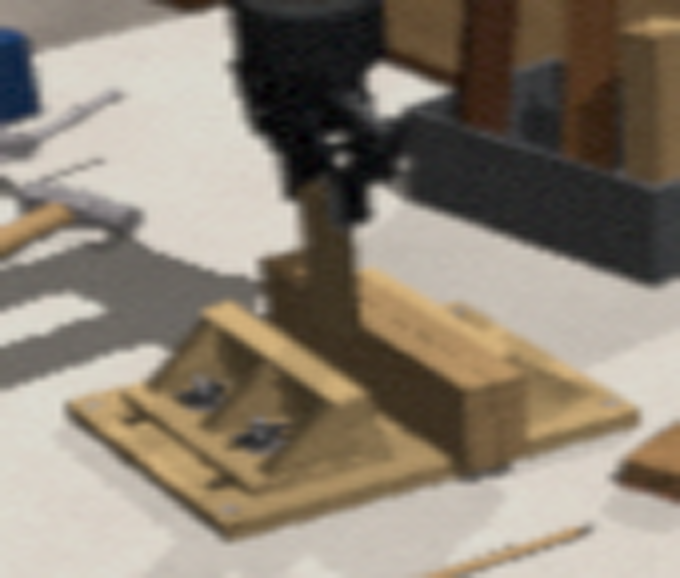

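The packer is now in front of the near board, covering its top edge at crop (330,275), and no force shows. Descending.

step_arm([
  [-1,0,0,-15,0],
  [-1,0,0,-15,0],
  [-1,0,0,-15,0],
  [-1,0,0,-15,0],
  [-1,0,0,-5,0],
  [-1,0,0,0,0],
])

```text
clock: 7.55
eef_pos: [0.5712, 0.1777, 0.1078]
orientation: [-0.168, -3.134, 0.001]
ft_force: [-0.1, -0.0, 0.4]
gripper_width: 0.0419
```

step_arm([
  [-1,1,0,0,0],
  [-1,1,0,0,0],
  [-1,0,0,0,0],
])

```text
clock: 7.85
eef_pos: [0.5751, 0.1779, 0.1106]
orientation: [0.168, 3.135, 0.001]
ft_force: [-0.1, -0.2, 0.2]
gripper_width: 0.0423
```

step_arm([
  [-1,1,0,0,0],
  [-1,0,0,0,0],
  [-1,0,0,0,0],
])

```text
clock: 8.15
eef_pos: [0.5754, 0.1778, 0.1098]
orientation: [0.168, 3.137, 0.0]
ft_force: [-0.1, 0.0, -0.7]
gripper_width: 0.042
```

step_arm([
  [-1,1,0,0,0],
  [-1,0,0,0,0],
  [-1,0,0,0,0],
])

```text
clock: 8.45
eef_pos: [0.5763, 0.1778, 0.1096]
orientation: [-0.168, -3.137, 0.0]
ft_force: [-1.8, -0.0, -0.4]
gripper_width: 0.0418
```

step_arm([
  [-1,1,0,0,0],
  [-1,0,0,0,0],
  [-1,0,0,0,0],
])

```text
clock: 8.75
eef_pos: [0.5773, 0.1778, 0.1096]
orientation: [-0.168, -3.137, 0.0]
ft_force: [-0.4, 0.0, -1.0]
gripper_width: 0.0421
```

Contact with the board at x ≈ 576. Back off 1 mm and go down to the base.

step_arm([
  [-1,-1,0,0,0],
  [-1,0,0,-4,0],
  [-1,0,0,-4,0],
  [-1,0,0,0,0],
])

```text
clock: 9.15
eef_pos: [0.5755, 0.1777, 0.1005]
orientation: [-0.168, -3.135, 0.001]
ft_force: [-0.1, 0.0, -0.1]
gripper_width: 0.0419
```

step_arm([
  [-1,0,0,-2,0],
  [-1,0,0,0,0],
])

```text
clock: 9.35
eef_pos: [0.5761, 0.1778, 0.0992]
orientation: [-0.168, -3.137, 0.0]
ft_force: [0.3, -0.3, -0.9]
gripper_width: 0.0422
```

step_arm([
  [-1,0,0,-1,0],
  [-1,0,0,0,0],
])

```text
clock: 9.55
eef_pos: [0.5767, 0.1778, 0.0991]
orientation: [0.168, 3.136, 0.0]
ft_force: [-0.3, -0.2, 1.6]
gripper_width: 0.042
```

step_arm([
  [0.05,0,0,0,0],
  [0.15,0,0,0,0],
  [0.3,0,0,0,0],
  [0.5,0,0,0,0],
  [0.7,0,0,0,0],
  [0.7,0,0,0,0],
])

```text
clock: 10.15
eef_pos: [0.5762, 0.1778, 0.0986]
orientation: [-0.168, -3.137, 0.0]
ft_force: [-0.8, -0.1, -1.0]
gripper_width: 0.0725
```

```bash
python3 - <<'E'
from h import *
s=sensors.state();print(s['eef_pos'],s['ft_force'],s['gripper_width'])
c=grab('side','s5')
a=cv2.resize(cv2.imread('pics/s5.png')[100:205,200:285],None,fx=8,fy=5.5,interpolation=cv2.INTER_CUBIC)
cv2.imwrite('pics/c11.png',a)
E
```

```text
[0.57623237 0.17783454 0.09857005] [-0.79365645 -0.1320268  -0.96880601] 0.07254103429122372
```

View pics/c11.png

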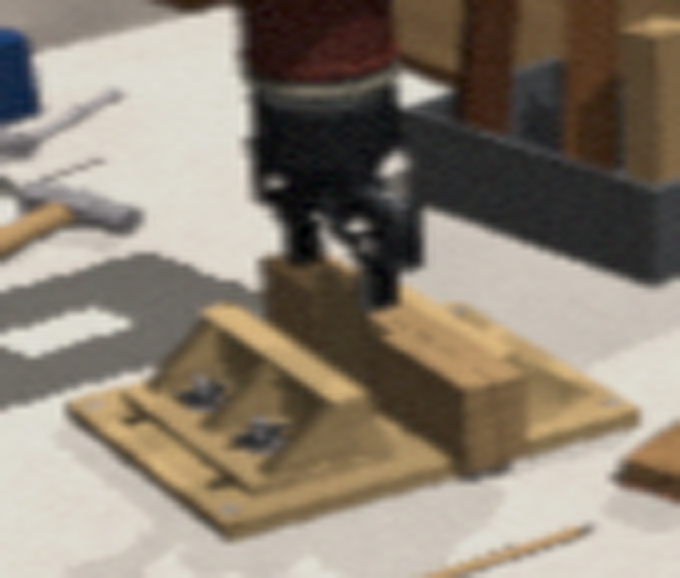

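The packer stands against the board between the open fingers, at crop (345,290). Rise straight up.

step_arm([
  [0.7,0,0,5,0],
  [0.8,0,0,15,0],
  [1,0,0,25,0],
  [1,0,0,30,0],
  [1,0,0,40,0],
  [1,0,0,40,0],
  [1,0,-30,0,0],
  [1,-15,-40,0,0],
])

```text
clock: 11.0
eef_pos: [0.5633, 0.1083, 0.2575]
orientation: [0.163, 3.131, 0.001]
ft_force: [0.4, -1.7, 0.5]
gripper_width: 0.0854
```

step_arm([
  [1,-15,-45,0,0.03],
  [1,-15,-45,0,0.03],
  [1,-15,-45,0,0.03],
  [1,-15,-45,0,0.03],
  [1,-15,-45,0,0.03],
  [1,-15,-45,0,0.03],
  [1,-10,-40,0,0.02],
  [1,0,0,0,0],
])

```text
clock: 11.8
eef_pos: [0.4601, -0.2067, 0.2552]
orientation: [-0.138, 3.137, -0.005]
ft_force: [0.9, 0.3, -0.0]
gripper_width: 0.0858
```

```bash
python3 - <<'E'
from h import *
s=sensors.state();print(s['eef_pos'],s['orientation'])
c=grab('side','s6');t=grab('top','t6')
a=cv2.resize(cv2.imread('pics/s6.png')[100:260,200:340],None,fx=5,fy=3.7,interpolation=cv2.INTER_CUBIC)
cv2.imwrite('pics/c12.png',a)
a=cv2.resize(cv2.imread('pics/t6.png')[135:235,165:355],None,fx=4,fy=4,interpolation=cv2.INTER_CUBIC)
cv2.imwrite('pics/c13.png',a)
E
```

```text
[ 0.46005075 -0.20670117  0.25524002] [-0.13816232  3.13749918 -0.00459117]
```

View pics/c12.png

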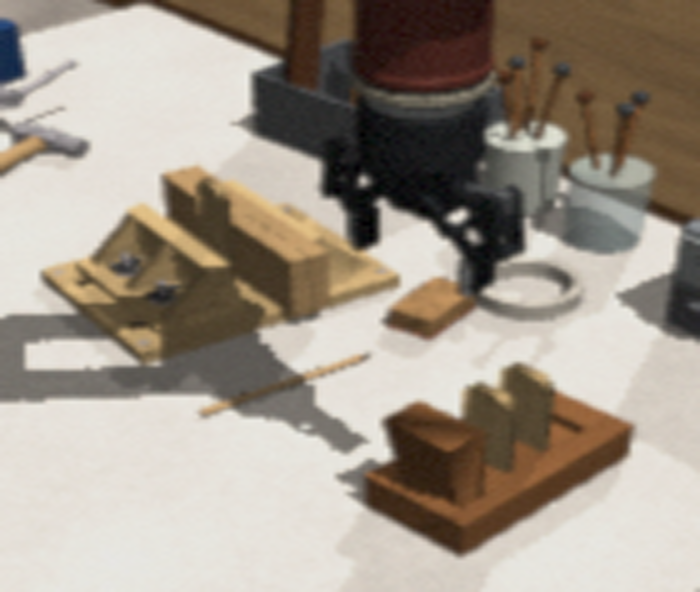

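View pics/c13.png

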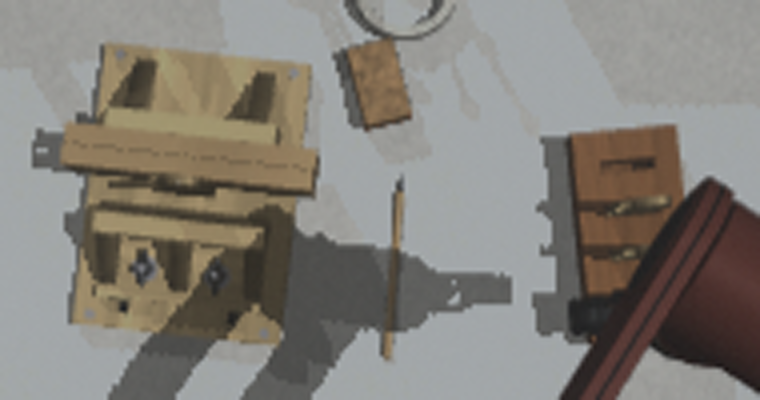

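Crop 12: the packer stands upright at (212,205), mid-jaw against the near board. In crop 13 its top is at (185,183). Next, the wedge in the rack's fourth slot.

step_arm([
  [1,0,-22,-20,0.006],
  [1,0,0,-40,0],
  [1,0,0,-40,0],
  [1,0,0,-30,0],
  [1,0,0,-20,0],
  [1,0,0,-10,0],
  [1,0,0,-3,0],
  [1,0,0,0,0],
])

```text
clock: 12.7
eef_pos: [0.4621, -0.2239, 0.0914]
orientation: [-0.157, 3.137, -0.001]
ft_force: [0.4, -0.5, 0.5]
gripper_width: 0.0856
```

```bash
python3 - <<'E'
from h import *
s=sensors.state();print(s['eef_pos'],s['orientation'],s['ft_force'])
c=grab('side','s7')
a=cv2.resize(cv2.imread('pics/s7.png')[150:260,240:340],None,fx=7,fy=5,interpolation=cv2.INTER_CUBIC)
cv2.imwrite('pics/c14.png',a)
E
```

```text
[ 0.46206116 -0.22386317  0.09144052] [-1.57244165e-01  3.13677380e+00 -8.71322541e-04] [ 0.38145039 -0.48013677  0.50864906]
```

View pics/c14.png

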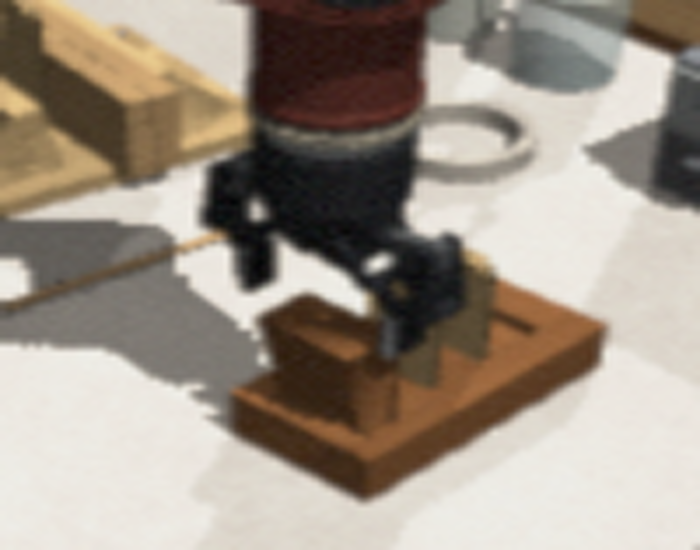

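```bash
python3 - <<'E'
from h import *
c=load('side0')
for X,Y in[(386,388),(418,368),(484,405),(450,433)]: print(ray(c,200+X/5-.5,135+Y/5-.5,.130).round(4))
a=cv2.resize(cv2.imread('pics/side0.png')[195:255,265:330],None,fx=11,fy=9,interpolation=cv2.INTER_CUBIC)
cv2.imwrite('pics/c15.png',a)
E
```

```text
[ 0.4381 -0.2026  0.13  ]
[ 0.468  -0.2018  0.13  ]
[ 0.477  -0.2578  0.13  ]
[ 0.4417 -0.2626  0.13  ]
```

View pics/c15.png

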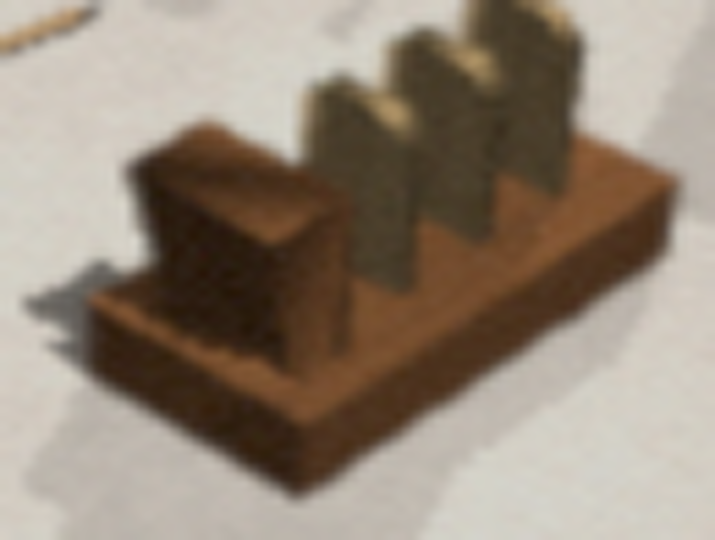

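The wedge slopes towards -x as wanted. Its head is centred near (458,-230), so I'll shift slightly and close.

step_arm([
  [1,-2,-6,0,0],
  [1,0,0,0,0],
  [-1,0,0,0,0],
  [-1,0,0,0,0],
  [-1,0,0,0,0],
  [-1,0,0,0,0],
  [-1,0,0,0,0],
  [-1,0,0,0,0],
])

```text
clock: 13.55
eef_pos: [0.4597, -0.2304, 0.0914]
orientation: [-0.156, 3.137, -0.001]
ft_force: [-1.0, 1.1, 5.6]
gripper_width: 0.0581
```

step_arm([
  [-1,0,0,10,0],
  [-1,0,0,20,0],
  [-1,0,0,30,0],
  [-1,0,0,40,0],
  [-1,0,0,40,0],
  [-1,0,0,20,0],
  [-1,0,0,0,0],
])

```text
clock: 14.25
eef_pos: [0.461, -0.2314, 0.2549]
orientation: [-0.155, 3.132, -0.007]
ft_force: [0.7, -0.0, -0.4]
gripper_width: 0.0584
```

```bash
python3 - <<'E'
from h import *
s=sensors.state();print(s['eef_pos'],s['orientation'],s['ft_force'],s['gripper_width'])
c=grab('side','s8')
a=cv2.resize(cv2.imread('pics/s8.png')[110:260,230:340],None,fx=6,fy=4,interpolation=cv2.INTER_CUBIC)
cv2.imwrite('pics/c16.png',a)
E
```

```text
[ 0.46097643 -0.23137728  0.25488952] [-0.15549619  3.13199531 -0.00717346] [ 0.65479906 -0.01142459 -0.36621761] 0.05837409175037079
```

View pics/c16.png

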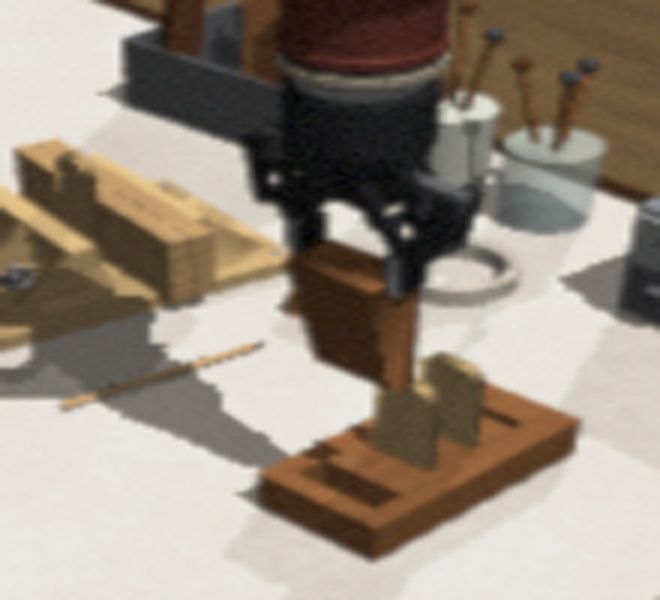

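The wedge is held; its toe is at crop (360,375). Carry it over to the press.

step_arm([
  [-1,5,35,5,-0.02],
  [-1,10,45,0,-0.025],
  [-1,10,45,0,-0.025],
  [-1,10,45,0,-0.025],
  [-1,10,45,0,-0.025],
  [-1,10,45,0,-0.025],
  [-1,10,45,0,-0.025],
  [-1,10,45,0,-0.02],
])

```text
clock: 15.1
eef_pos: [0.5329, 0.1216, 0.2527]
orientation: [-0.144, -3.134, 0.001]
ft_force: [0.4, -0.2, -1.2]
gripper_width: 0.0584
```

step_arm([
  [-1,8,35,0,-0.016],
  [-1,4,20,0,0],
  [-1,0,0,0,0],
  [-1,0,0,0,0],
])

```text
clock: 15.5
eef_pos: [0.545, 0.1747, 0.2531]
orientation: [-0.166, -3.133, 0.002]
ft_force: [-0.0, -0.1, -2.6]
gripper_width: 0.0584
```

```bash
python3 - <<'E'
from h import *
s=sensors.state();print(s['eef_pos'],s['orientation'],s['ft_force'],s['gripper_width'])
c=grab('side','s9')
a=cv2.resize(cv2.imread('pics/s9.png')[90:205,190:290],None,fx=7,fy=5,interpolation=cv2.INTER_CUBIC)
cv2.imwrite('pics/c17.png',a)
E
```

```text
[0.54498956 0.17465886 0.25308766] [-1.65642552e-01 -3.13322981e+00  2.32049097e-03] [-0.00642941 -0.05172255 -2.56113995] 0.05841782230317787
```

View pics/c17.png

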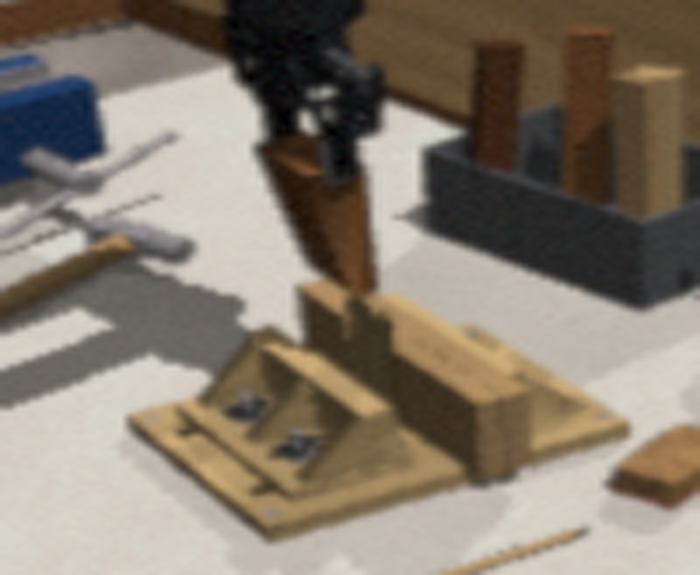

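```bash
python3 - <<'E'
from h import *
c=load('s9')
yaw=-.1075; e=np.array([np.cos(yaw),np.sin(yaw)]);n=np.array([-e[1],e[0]]);ctr=np.array([574.5,177.3])
def L(X,Y,z): 
    p=ray(c,190+X/7-.5,90+Y/5-.5,z)[:2]*1000; return p.round(1),((p-ctr)@e).round(1),((p-ctr)@n).round(1)
print('toe +x-y',L(376,292,.1717),'toe -x -y',L(358,294,.1717),'toe -x+y',L(308,262,.1717))
print('packer tops',L(350,292,.143),L(385,318,.143),'jaw clamp',L(285,343,.088),L(395,410,.088))
p=np.array([545,174.7]);print((p-ctr)@e,(p-ctr)@n)
a=cv2.resize(cv2.imread('pics/s9.png')[115:175,220:265],None,fx=16,fy=10,interpolation=cv2.INTER_CUBIC)
cv2.imwrite('pics/c18.png',a)
E
```

```text
toe +x-y (array([556.6, 141.1]), np.float64(-13.9), np.float64(-37.9)) toe -x -y (array([546.9, 145.6]), np.float64(-24.0), np.float64(-34.5)) toe -x+y (array([553.8, 205.2]), np.float64(-23.6), np.float64(25.5))
packer tops (array([570.6, 188.7]), np.float64(-5.1), np.float64(10.9)) (array([562.6, 142.9]), np.float64(-8.1), np.float64(-35.5)) jaw clamp (array([540.1, 221.2]), np.float64(-38.9), np.float64(40.0)) (array([532.5,  98. ]), np.float64(-33.3), np.float64(-83.4))
-29.05074741837414 -5.750136905659592
```

View pics/c18.png

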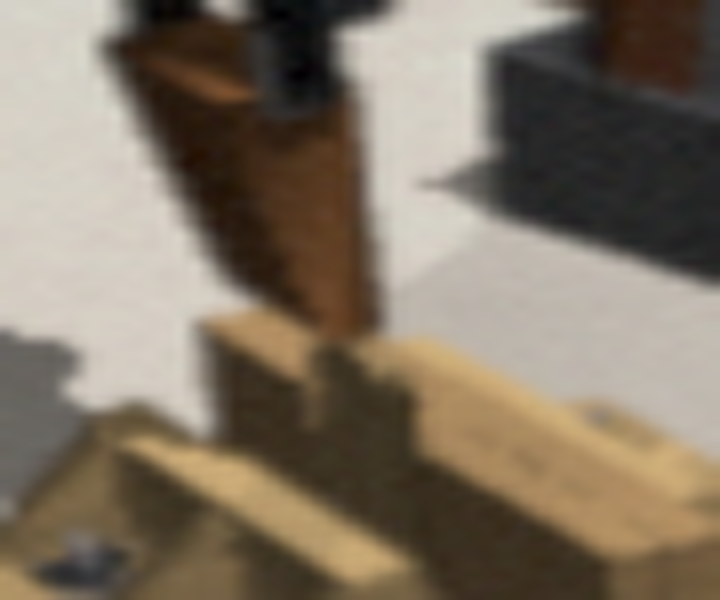

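The toe is about 4 mm short in x and 5 mm short in y. Correct, then descend in small stages.

step_arm([
  [-1,4,5,0,0],
  [-1,0,0,-10,0],
  [-1,0,0,-10,0],
  [-1,0,0,-10,0],
  [-1,0,0,-10,0],
  [-1,0,0,0,0],
])

```text
clock: 16.15
eef_pos: [0.5489, 0.1794, 0.213]
orientation: [-0.168, -3.133, 0.001]
ft_force: [0.5, -0.1, -1.7]
gripper_width: 0.0582
```

```bash
python3 - <<'E'
from h import *
s=sensors.state();print(s['eef_pos'],s['orientation'],s['ft_force'],s['gripper_width'])
c=grab('side','s10')
a=cv2.resize(cv2.imread('pics/s10.png')[115:175,220:265],None,fx=16,fy=10,interpolation=cv2.INTER_CUBIC)
cv2.imwrite('pics/c19.png',a)
E
```

```text
[0.54888386 0.17943906 0.21299551] [-1.67806293e-01 -3.13323509e+00  1.48837328e-03] [ 0.5097791  -0.13777301 -1.65278972] 0.058201012834395535
```

View pics/c19.png

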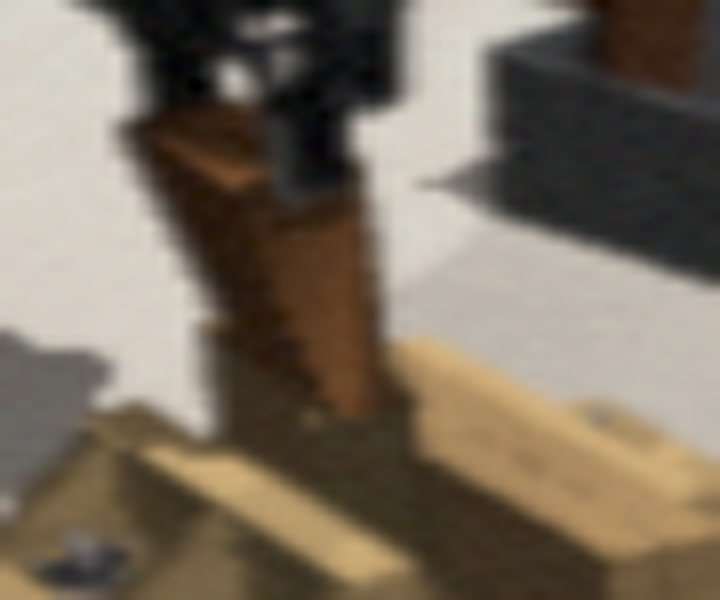

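The toe, at crop (360,412), is in front of the packer with no contact. Continue down.

step_arm([
  [-1,0,0,-10,0],
  [-1,0,0,-10,0],
  [-1,0,0,-10,0],
  [-1,0,0,-5,0],
  [-1,0,0,0,0],
])

```text
clock: 16.7
eef_pos: [0.5494, 0.1797, 0.1791]
orientation: [-0.167, -3.135, 0.001]
ft_force: [0.2, -0.6, -1.4]
gripper_width: 0.0582
```

step_arm([
  [-1,0,0,-5,0],
  [-1,0,0,-5,0],
  [-1,0,0,-5,0],
  [-1,0,0,0,0],
])

```text
clock: 17.1
eef_pos: [0.5497, 0.1797, 0.1646]
orientation: [-0.168, -3.136, 0.001]
ft_force: [-0.1, -0.0, -1.3]
gripper_width: 0.0584
```

```bash
python3 - <<'E'
from h import *
s=sensors.state();print(s['eef_pos'],s['orientation'],s['ft_force'],s['gripper_width'])
c=grab('side','s11')
a=cv2.resize(cv2.imread('pics/s11.png')[115:200,200:285],None,fx=9,fy=7,interpolation=cv2.INTER_CUBIC)
cv2.imwrite('pics/c20.png',a)
E
```

```text
[0.54969635 0.17972949 0.1645944 ] [-1.67619169e-01 -3.13565060e+00  5.52256355e-04] [-0.05807696 -0.00815839 -1.34318282] 0.05835313735109088
```

View pics/c20.png

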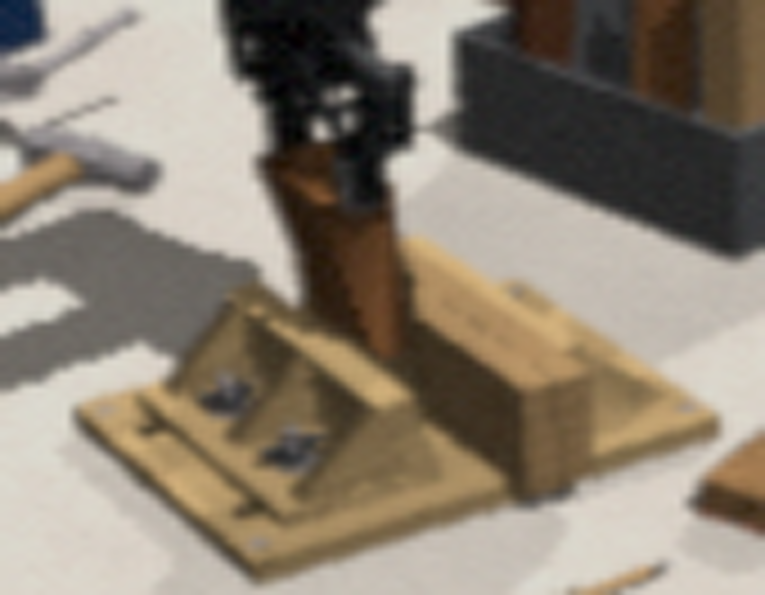

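The toe has entered between the jaw top and the packer, at crop (385,350). Descend to the jaw face, then follow the 1:5 slope.

step_arm([
  [-1,0,0,-5,0],
  [-1,0,0,-5,0],
  [-1,0,0,-5,0],
  [-1,0,0,0,0],
])

```text
clock: 17.55
eef_pos: [0.5495, 0.1797, 0.1493]
orientation: [-0.168, -3.135, 0.001]
ft_force: [-0.2, -0.3, -1.9]
gripper_width: 0.0582
```

step_arm([
  [-1,0,0,-3,0],
  [-1,0.5,0,-3,0],
  [-1,0.5,0,-3,0],
  [-1,0,0,0,0],
])

```text
clock: 17.95
eef_pos: [0.551, 0.1798, 0.141]
orientation: [-0.168, -3.136, 0.0]
ft_force: [-0.2, 0.5, -2.0]
gripper_width: 0.0578
```

step_arm([
  [-1,0.5,0,-2.5,0],
  [-1,0.5,0,-2.5,0],
  [-1,0,0,0,0],
])

```text
clock: 18.25
eef_pos: [0.552, 0.1798, 0.1361]
orientation: [-0.168, -3.136, 0.0]
ft_force: [-0.9, 0.0, -0.9]
gripper_width: 0.0583
```

step_arm([
  [-1,0.5,0,-2.5,0],
  [-1,0.5,0,-2.5,0],
  [-1,0,0,0,0],
])

```text
clock: 18.55
eef_pos: [0.553, 0.1798, 0.1311]
orientation: [-0.168, -3.136, 0.0]
ft_force: [0.5, 0.7, -1.0]
gripper_width: 0.0581
```

step_arm([
  [-1,0.4,0,-2,0],
  [-1,0.4,0,-2,0],
  [-1,0,0,0,0],
])

```text
clock: 18.85
eef_pos: [0.5538, 0.1798, 0.1272]
orientation: [-0.168, -3.136, 0.0]
ft_force: [-0.7, 0.2, -0.7]
gripper_width: 0.0581
```

step_arm([
  [-1,0.3,0,-2,0],
  [-1,0,0,0,0],
])

```text
clock: 19.05
eef_pos: [0.5541, 0.1798, 0.1252]
orientation: [-0.168, -3.136, 0.0]
ft_force: [-0.6, 0.5, -1.3]
gripper_width: 0.0585
```

step_arm([
  [-1,0.3,0,-2,0],
  [-1,0,0,0,0],
])

```text
clock: 19.25
eef_pos: [0.5544, 0.1798, 0.1233]
orientation: [-0.168, -3.137, 0.0]
ft_force: [-0.7, 0.4, -1.9]
gripper_width: 0.0583
```

step_arm([
  [-1,0.3,0,-2,0],
  [-1,0,0,0,0],
])

```text
clock: 19.45
eef_pos: [0.5547, 0.1798, 0.1212]
orientation: [-0.168, -3.137, 0.0]
ft_force: [-0.4, 0.1, -0.7]
gripper_width: 0.0582
```

step_arm([
  [-1,0.3,0,-2,0],
  [-1,0,0,0,0],
])

```text
clock: 19.65
eef_pos: [0.5551, 0.1798, 0.1193]
orientation: [-0.168, -3.137, 0.0]
ft_force: [-0.2, 0.4, -1.3]
gripper_width: 0.0585
```

step_arm([
  [-1,0.3,0,-2,0],
  [-1,0,0,0,0],
])

```text
clock: 19.85
eef_pos: [0.5553, 0.1798, 0.1172]
orientation: [-0.168, -3.136, 0.0]
ft_force: [-0.9, 0.7, -2.2]
gripper_width: 0.0582
```

step_arm([
  [-1,0.3,0,-2,0],
  [-1,0,0,0,0],
])

```text
clock: 20.05
eef_pos: [0.5556, 0.1798, 0.1152]
orientation: [-0.168, -3.136, 0.0]
ft_force: [-1.1, -0.5, -2.1]
gripper_width: 0.0582
```

```bash
python3 - <<'E'
from h import *
c=grab('side','s12')
a=cv2.resize(cv2.imread('pics/s12.png')[115:200,200:285],None,fx=9,fy=7,interpolation=cv2.INTER_CUBIC)
cv2.imwrite('pics/c21.png',a)
E
```

```text
(no output)
```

View pics/c21.png

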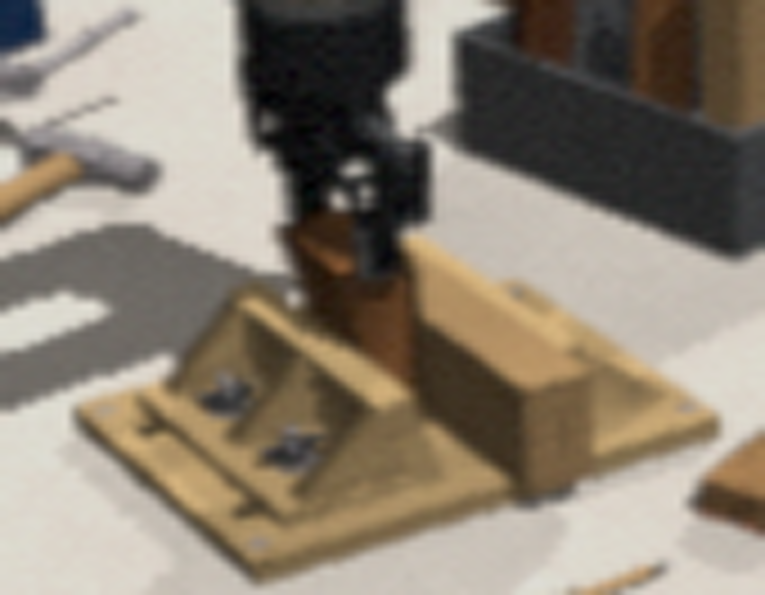

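The wedge is deep in the slot, upright (toe end hidden, side edge at crop (410,370)), and the line between the boards looks closed. Continue down.

step_arm([
  [-1,0.3,0,-2,0],
  [-1,0,0,0,0],
])

```text
clock: 20.3
eef_pos: [0.556, 0.1798, 0.1133]
orientation: [-0.168, -3.137, 0.0]
ft_force: [-1.5, 0.1, -1.9]
gripper_width: 0.0581
```

step_arm([
  [-1,0.3,0,-2,0],
  [-1,0,0,0,0],
])

```text
clock: 20.5
eef_pos: [0.5563, 0.1798, 0.1113]
orientation: [-0.168, -3.137, 0.0]
ft_force: [-1.9, 0.3, -1.6]
gripper_width: 0.0584
```

step_arm([
  [-1,0.2,0,-1.5,0],
  [-1,0,0,0,0],
])

```text
clock: 20.7
eef_pos: [0.5565, 0.1798, 0.1098]
orientation: [-0.168, -3.137, 0.0]
ft_force: [-1.4, 1.2, -2.8]
gripper_width: 0.0586
```

step_arm([
  [-1,0,0,-2,0],
  [-1,0,0,0,0],
])

```text
clock: 20.9
eef_pos: [0.5565, 0.1798, 0.1078]
orientation: [-0.168, -3.137, 0.0]
ft_force: [-1.0, -0.0, -1.7]
gripper_width: 0.0584
```

step_arm([
  [-1,0,0,-2,0],
  [-1,0,0,0,0],
])

```text
clock: 21.1
eef_pos: [0.5565, 0.1798, 0.1057]
orientation: [-0.168, -3.137, 0.0]
ft_force: [-2.1, -0.0, -1.9]
gripper_width: 0.0584
```

The wedge is only about 6 mm above the base and still loose, so the gap is really more than 22 mm and two packers are needed. Lift the wedge out, put it back in its rack slot and fetch a second packer.

step_arm([
  [-1,-0.5,0,2,0],
  [-1,-2,0,5,0],
  [-1,-2,0,10,0],
  [-1,-2,0,10,0],
  [-1,-1,0,15,0],
  [-1,0,0,20,0],
  [-1,0,0,25,0],
  [-1,0,0,0,0],
])

```text
clock: 21.9
eef_pos: [0.5522, 0.1804, 0.199]
orientation: [0.167, 3.128, 0.003]
ft_force: [1.0, -0.2, -1.2]
gripper_width: 0.0586
```

step_arm([
  [-1,0,0,30,0],
  [-1,0,0,30,0],
  [-1,0,-20,10,0],
  [-1,-10,-45,0,0.03],
  [-1,-10,-45,0,0.03],
  [-1,-10,-45,0,0.03],
  [-1,-10,-45,0,0.03],
  [-1,-10,-45,0,0.03],
])

```text
clock: 22.7
eef_pos: [0.4984, -0.0667, 0.2631]
orientation: [-0.07, 3.14, -0.0]
ft_force: [0.7, 0.5, -1.6]
gripper_width: 0.0583
```

```bash
python3 - <<'E'
from h import *
s=sensors.state();print(s['eef_pos'],s['orientation'],s['ft_force'],s['gripper_width'])
c=grab('side','s13');c=grab('top','t13')
a=cv2.resize(cv2.imread('pics/s13.png')[115:200,200:285],None,fx=9,fy=7,interpolation=cv2.INTER_CUBIC)
cv2.imwrite('pics/c22.png',a)
a=cv2.resize(cv2.imread('pics/t13.png')[142:228,172:254],None,fx=9,fy=7,interpolation=cv2.INTER_NEAREST)
cv2.imwrite('pics/c23.png',a)
E
```

```text
[ 0.49839528 -0.06673172  0.26310908] [-7.03523371e-02  3.14021417e+00 -4.55038756e-04] [ 0.65456151  0.50341253 -1.63366987] 0.05833265830573437
```

View pics/c22.png

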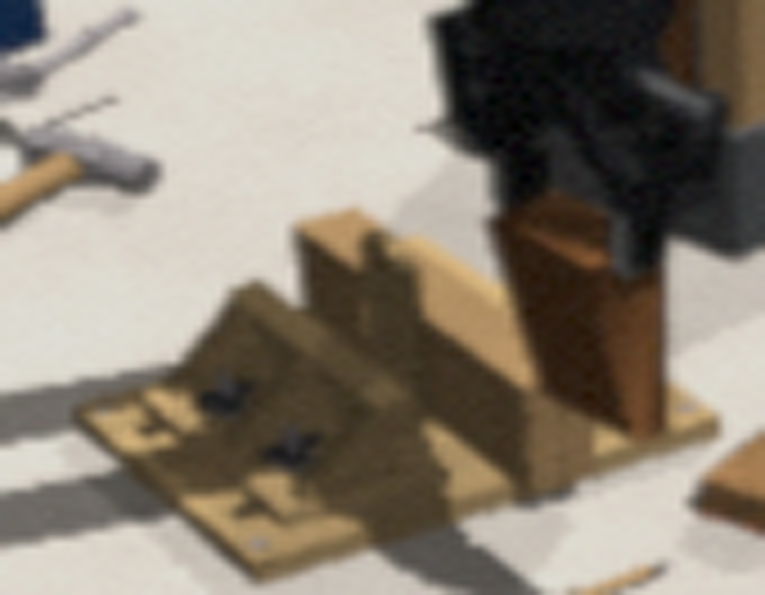

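View pics/c23.png

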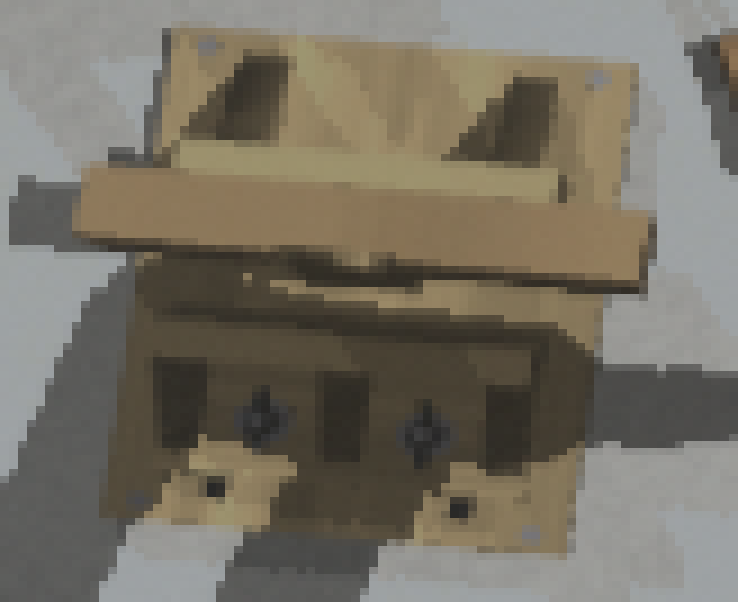

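The packer stands upright against the boards (crop 22: (390,260); top crop: (360,265)), and the boards have closed together. Return the wedge to its slot at the pose where I gripped it.

step_arm([
  [-1,-10,-40,0,0.015],
  [-1,-10,-40,0,0.015],
  [-1,-10,-40,0,0.012],
  [-1,-8,-38,0,0.012],
  [-1,0,0,-20,0],
  [-1,0,0,-20,0],
  [-1,0,0,0,0],
  [-1,0,0,0,0],
])

```text
clock: 23.6
eef_pos: [0.4612, -0.2225, 0.2231]
orientation: [0.153, -3.137, -0.001]
ft_force: [0.5, -1.2, -0.9]
gripper_width: 0.0584
```

step_arm([
  [-1,-1.5,-8,0,0.002],
  [-1,0,0,-20,0],
  [-1,0,0,-20,0],
  [-1,0,0,-20,0],
  [-1,0,0,0,0],
  [-1,0,0,0,0],
])

```text
clock: 24.2
eef_pos: [0.4602, -0.2315, 0.1642]
orientation: [-0.156, 3.137, -0.001]
ft_force: [0.1, -0.9, -0.6]
gripper_width: 0.0583
```

```bash
python3 - <<'E'
from h import *
s=sensors.state();print(s['eef_pos'],s['orientation'],s['ft_force'],s['gripper_width'])
c=grab('side','s14')
a=cv2.resize(cv2.imread('pics/s14.png')[160:260,250:340],None,fx=8,fy=6,interpolation=cv2.INTER_CUBIC)
cv2.imwrite('pics/c24.png',a)
E
```

```text
[ 0.46016655 -0.23153027  0.16421963] [-1.56233184e-01  3.13695093e+00 -1.12449683e-03] [ 0.10374017 -0.91127893 -0.6212772 ] 0.058347174691928426
```

View pics/c24.png

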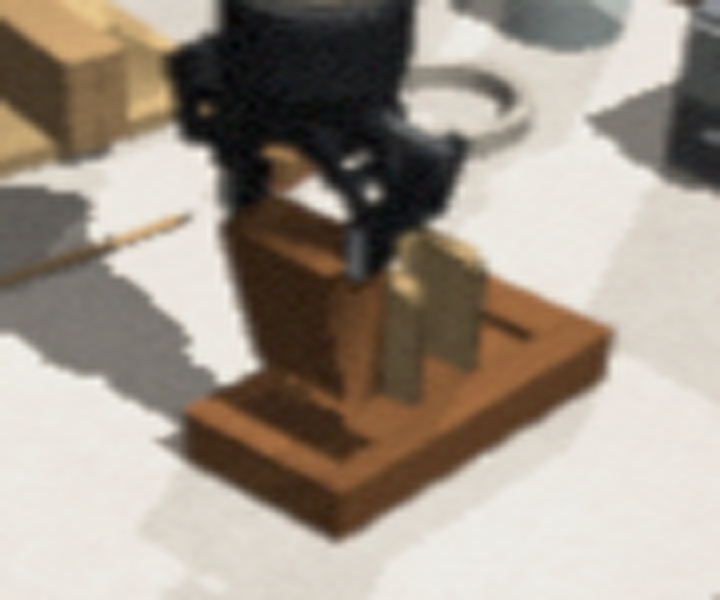

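The toe, at crop (360,395), hangs over the open slot, whose right end is at crop (365,440). Lower it in.

step_arm([
  [-1,-0.5,1,-15,0],
  [-1,0,0,-15,0],
  [-1,0,0,-5,0],
  [-1,0,0,0,0],
  [-1,0,0,0,0],
])

```text
clock: 24.75
eef_pos: [0.4591, -0.2301, 0.1279]
orientation: [0.156, -3.137, -0.001]
ft_force: [-0.2, 0.7, -1.3]
gripper_width: 0.0582
```

step_arm([
  [-1,0,0,-4,0],
  [-1,0,0,-4,0],
  [-1,0,0,-4,0],
  [-1,0,0,0,0],
])

```text
clock: 25.15
eef_pos: [0.4587, -0.2298, 0.1153]
orientation: [0.156, -3.137, -0.001]
ft_force: [-1.1, 0.8, -1.9]
gripper_width: 0.0583
```

step_arm([
  [-1,0,0,-4,0],
  [-1,0,0,-4,0],
  [-1,0,0,-4,0],
  [-1,0,0,0,0],
])

```text
clock: 25.55
eef_pos: [0.4587, -0.2298, 0.1032]
orientation: [0.156, -3.137, -0.001]
ft_force: [-1.1, 1.2, -1.0]
gripper_width: 0.0583
```

step_arm([
  [-1,0.5,0,-4,0],
  [-1,0,0,-4,0],
  [-1,0,0,-2,0],
  [-1,0,0,0,0],
])

```text
clock: 25.95
eef_pos: [0.4594, -0.2299, 0.0936]
orientation: [0.156, -3.137, -0.001]
ft_force: [0.1, 0.5, -1.2]
gripper_width: 0.0579
```

step_arm([
  [-1,0,0,-1,0],
  [-1,0,0,0,0],
])

```text
clock: 26.15
eef_pos: [0.4597, -0.2302, 0.0931]
orientation: [-0.156, 3.138, -0.0]
ft_force: [-0.5, 0.5, -0.5]
gripper_width: 0.058
```

step_arm([
  [-1,0,0,-1.5,0],
  [0.45,0,0,0,0],
  [0.7,0,0,0,0],
  [1,0,0,0,0],
  [1,0,0,0,0],
  [1,0,0,10,0],
  [1,0,0,20,0],
  [1,0,0,25,0],
])

```text
clock: 26.95
eef_pos: [0.459, -0.2297, 0.1469]
orientation: [0.156, -3.136, -0.002]
ft_force: [0.0, -0.1, -0.5]
gripper_width: 0.0854
```

step_arm([
  [1,0,0,30,0],
  [1,20,2,10,0],
  [1,40,5,0,0],
  [1,30,3,0,0],
  [1,0,0,0,0],
  [1,0,0,0,0],
])

```text
clock: 27.55
eef_pos: [0.5496, -0.2199, 0.1867]
orientation: [0.157, -3.137, -0.0]
ft_force: [-0.3, -0.3, 0.8]
gripper_width: 0.0851
```

```bash
python3 - <<'E'
from h import *
s=sensors.state();print(s['eef_pos'],s['orientation'],s['ft_force'],s['gripper_width'])
c=grab('side','s15')
a=cv2.resize(cv2.imread('pics/s15.png')[130:260,250:340],None,fx=8,fy=4.6,interpolation=cv2.INTER_CUBIC)
cv2.imwrite('pics/c25.png',a)
E
```

```text
[ 0.54964832 -0.21993589  0.18671437] [ 1.57272101e-01 -3.13692174e+00 -1.70848709e-04] [-0.33659024 -0.33389738  0.78134155] 0.08510310892286199
```

View pics/c25.png

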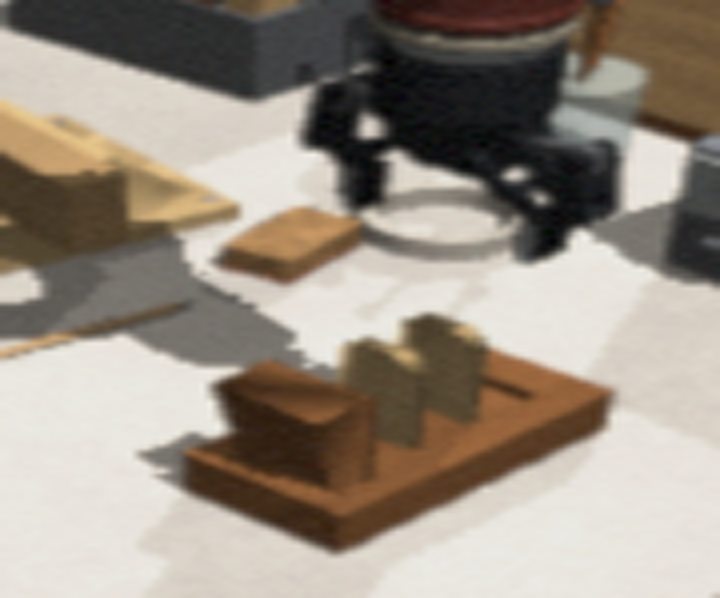

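The wedge is back in its slot (crop (295,420)), upright. Now the second packer, middle of the rack at crop (445,365), gripped off-centre towards -x to stay clear of packer A later.

step_arm([
  [1,-1,-1,-30,-0.004],
  [1,0,0,-30,0],
  [1,0,0,-20,0],
  [1,0,0,-10,0],
  [1,0,0,-5,0],
  [1,0,0,0,0],
  [-1,0,0,0,0],
  [-1,0,0,0,0],
])

```text
clock: 28.4
eef_pos: [0.5495, -0.2217, 0.093]
orientation: [-0.149, 3.136, -0.002]
ft_force: [-0.1, 0.1, 0.3]
gripper_width: 0.0593
```

step_arm([
  [-1,0,0,0,0],
  [-1,0,0,0,0],
  [-1,0,0,0,0],
  [-1,0,0,0,0],
  [-1,0,0,0,0],
])

```text
clock: 28.9
eef_pos: [0.5498, -0.2217, 0.0933]
orientation: [-0.149, 3.135, -0.002]
ft_force: [-0.3, 0.5, 6.8]
gripper_width: 0.0416
```

step_arm([
  [-1,0,0,10,0],
  [-1,0,0,15,0],
  [-1,0,0,30,0],
  [-1,0,0,40,0],
  [-1,0,0,40,0],
  [-1,0,0,30,0],
  [-1,0,0,0,0],
])

```text
clock: 29.6
eef_pos: [0.5513, -0.2226, 0.2643]
orientation: [-0.149, 3.129, -0.009]
ft_force: [0.7, -0.8, 1.5]
gripper_width: 0.0413
```

```bash
python3 - <<'E'
from h import *
s=sensors.state();print(s['eef_pos'],s['orientation'],s['ft_force'],s['gripper_width'])
c=grab('side','s16')
a=cv2.resize(cv2.imread('pics/s16.png')[100:260,250:340],None,fx=8,fy=3.7,interpolation=cv2.INTER_CUBIC)
cv2.imwrite('pics/c26.png',a)
E
```

```text
[ 0.55129341 -0.22256747  0.26425553] [-0.14920699  3.1286305  -0.00931219] [ 0.70503351 -0.76805821  1.45094616] 0.04130773821361949
```

View pics/c26.png

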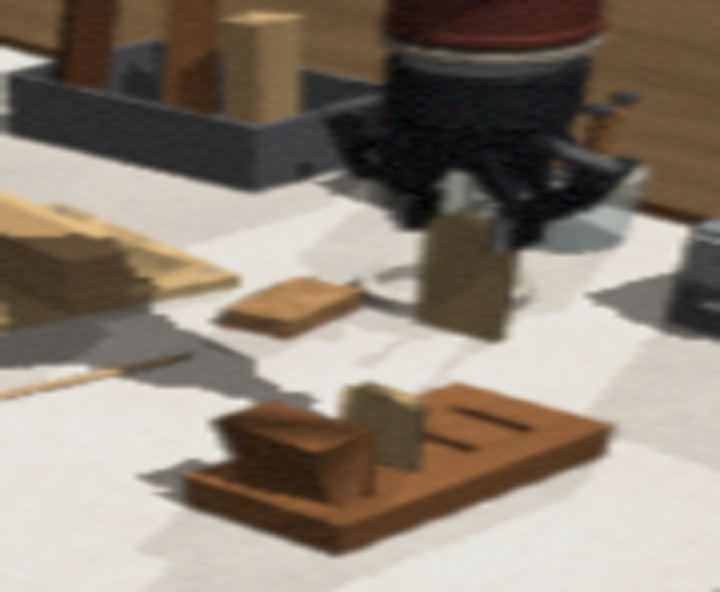

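The packer is held upright (foot at crop (460,330)). Carry it over.

step_arm([
  [-1,0,20,0,-0.01],
  [-1,2,45,0,-0.03],
  [-1,2,45,0,-0.03],
  [-1,2,45,0,-0.03],
  [-1,2,45,0,-0.03],
  [-1,1,45,0,-0.03],
  [-1,1,45,0,-0.03],
  [-1,1,45,0,-0.012],
])

```text
clock: 30.45
eef_pos: [0.5584, 0.1156, 0.2553]
orientation: [-0.169, -3.135, 0.001]
ft_force: [0.7, -0.4, -0.1]
gripper_width: 0.0415
```

step_arm([
  [-1,0,40,0,0],
  [-1,0,20,0,0],
  [-1,0,0,0,0],
  [-1,0,0,0,0],
])

```text
clock: 30.85
eef_pos: [0.5588, 0.1738, 0.2554]
orientation: [-0.166, -3.135, 0.002]
ft_force: [-0.1, 0.2, 0.3]
gripper_width: 0.0415
```

step_arm([
  [-1,2.5,5.5,0,0],
  [-1,0,0,-15,0],
  [-1,0,0,-8,0],
  [-1,0,0,0,0],
  [-1,0,0,0,0],
])

```text
clock: 31.35
eef_pos: [0.5618, 0.1788, 0.2328]
orientation: [-0.169, -3.136, 0.001]
ft_force: [-0.3, -0.4, 0.3]
gripper_width: 0.0415
```

```bash
python3 - <<'E'
from h import *
s=sensors.state();print(s['eef_pos'],s['orientation'],s['ft_force'],s['gripper_width'])
c=grab('side','s17')
a=cv2.resize(cv2.imread('pics/s17.png')[110:175,215:270],None,fx=14,fy=9,interpolation=cv2.INTER_CUBIC)
cv2.imwrite('pics/c27.png',a)
E
```

```text
[0.56182115 0.17878865 0.23283392] [-1.68656860e-01 -3.13568328e+00  6.34336317e-04] [-0.30853986 -0.39350105  0.30275372] 0.04150845577659239
```

View pics/c27.png

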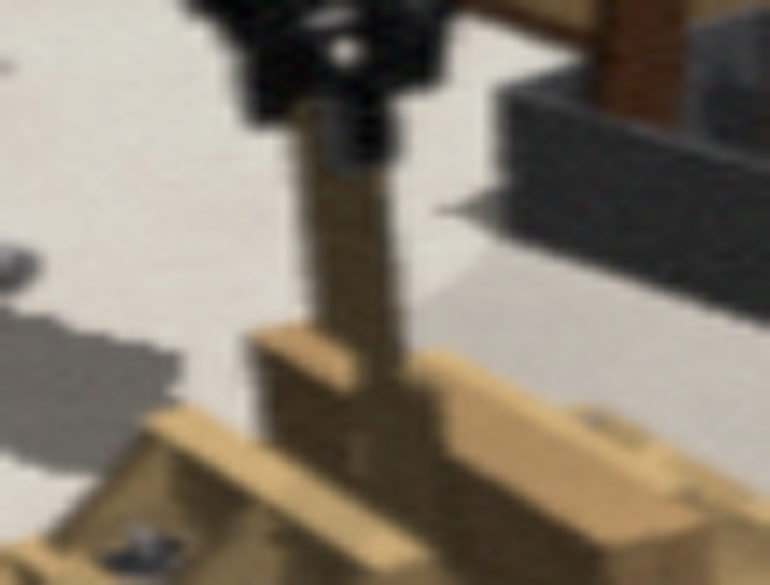

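B's right edge, at crop (405,375), lies about 35 px (roughly 10 mm) to the -x side of A's right edge at (440,400), as intended. Descend.

step_arm([
  [-1,0,0,-6,0],
  [-1,0,0,-6,0],
  [-1,0,0,-6,0],
  [-1,0,0,0,0],
])

```text
clock: 31.8
eef_pos: [0.5613, 0.1792, 0.2141]
orientation: [-0.167, -3.135, 0.001]
ft_force: [0.4, 0.6, -0.4]
gripper_width: 0.042
```

step_arm([
  [-1,0,0,-10,0],
  [-1,0,0,-10,0],
  [-1,0,0,-10,0],
  [-1,0,0,0,0],
])

```text
clock: 32.2
eef_pos: [0.5607, 0.1791, 0.183]
orientation: [-0.168, -3.133, 0.001]
ft_force: [0.7, 0.6, -0.6]
gripper_width: 0.0419
```

```bash
python3 - <<'E'
from h import *
s=sensors.state();print(s['eef_pos'],s['orientation'],s['ft_force'],s['gripper_width'])
c=grab('side','s18')
a=cv2.resize(cv2.imread('pics/s18.png')[110:185,205:275],None,fx=11,fy=8,interpolation=cv2.INTER_CUBIC)
cv2.imwrite('pics/c28.png',a)
E
```

```text
[0.56072444 0.17905146 0.18296091] [-1.67555959e-01 -3.13319700e+00  1.47343993e-03] [ 0.73153645  0.64669573 -0.60380261] 0.04188355141567411
```

View pics/c28.png

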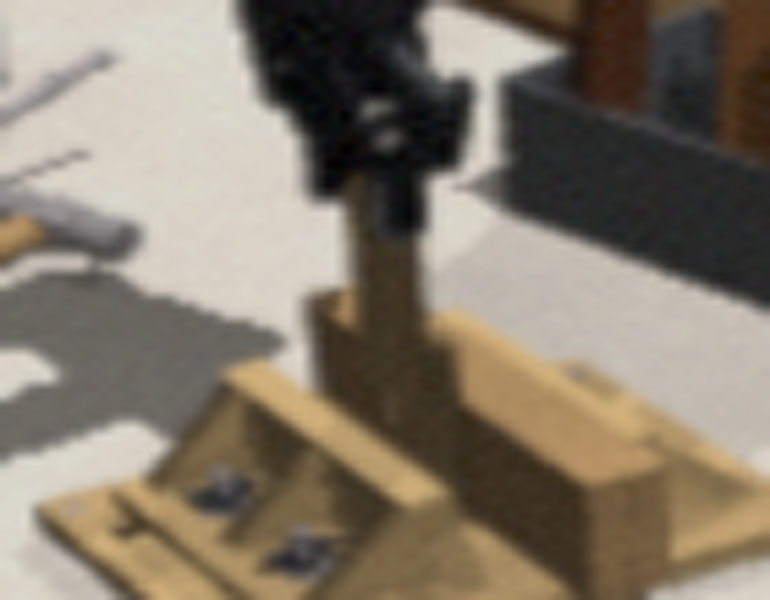

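B is in front of A with no contact force. Continue down.

step_arm([
  [-1,0.5,0,-15,0],
  [-1,0.5,0,-15,0],
  [-1,0,0,-15,0],
  [-1,0,0,-10,0],
  [-1,0,0,-10,0],
  [-1,0,0,0,0],
])

```text
clock: 32.85
eef_pos: [0.5619, 0.1791, 0.1184]
orientation: [-0.167, -3.134, 0.001]
ft_force: [-0.4, -0.4, -0.8]
gripper_width: 0.0418
```

step_arm([
  [-1,0,0,-4,0],
  [-1,0,0,-4,0],
  [-1,0,0,0,0],
  [-1,0,0,0,0],
])

```text
clock: 33.25
eef_pos: [0.5633, 0.1794, 0.1129]
orientation: [0.168, 3.137, 0.0]
ft_force: [-0.8, 0.5, -0.2]
gripper_width: 0.0412
```

step_arm([
  [-1,1,0,0,0],
  [-1,0,0,0,0],
  [-1,0,0,0,0],
])

```text
clock: 33.55
eef_pos: [0.5643, 0.1794, 0.1128]
orientation: [0.168, 3.137, 0.0]
ft_force: [-0.7, 0.3, -0.5]
gripper_width: 0.0414
```

step_arm([
  [-1,1,0,0,0],
  [-1,0,0,0,0],
  [-1,0,0,0,0],
])

```text
clock: 33.85
eef_pos: [0.5652, 0.1793, 0.1126]
orientation: [-0.168, -3.137, 0.0]
ft_force: [-0.8, 0.2, 0.5]
gripper_width: 0.0417
```

step_arm([
  [-1,0,0,-4,0],
  [-1,0,0,-4,0],
  [-1,0,0,0,0],
])

```text
clock: 34.15
eef_pos: [0.5647, 0.1793, 0.104]
orientation: [-0.168, -3.136, 0.0]
ft_force: [-1.7, 0.1, 1.4]
gripper_width: 0.0418
```

step_arm([
  [-1,0,0,-2,0],
  [-1,0,0,0,0],
])

```text
clock: 34.35
eef_pos: [0.5647, 0.1793, 0.1021]
orientation: [-0.168, -3.136, 0.0]
ft_force: [-1.5, 0.1, -0.6]
gripper_width: 0.0414
```

step_arm([
  [-1,0,0,-1,0],
  [-1,0,0,0,0],
])

```text
clock: 34.55
eef_pos: [0.565, 0.1794, 0.1014]
orientation: [-0.168, -3.137, 0.0]
ft_force: [-2.4, -0.3, 0.2]
gripper_width: 0.0412
```

step_arm([
  [-1,-0.5,0,-1,0],
  [-1,0,0,0,0],
  [-1,0,0,0,0],
])

```text
clock: 34.85
eef_pos: [0.5651, 0.1794, 0.1013]
orientation: [0.167, 3.136, 0.0]
ft_force: [-2.8, -0.6, 5.4]
gripper_width: 0.0416
```

Base contact (5 N up). Relax slightly and release gently.

step_arm([
  [-1,-0.7,0,0.5,0],
  [-1,0,0,0,0],
  [-1,0,0,0,0],
])

```text
clock: 35.15
eef_pos: [0.5644, 0.1794, 0.1013]
orientation: [0.168, 3.136, 0.0]
ft_force: [0.1, -0.7, 3.4]
gripper_width: 0.0415
```

step_arm([
  [0.05,0,0,0,0],
  [0.15,0,0,0,0],
  [0.3,0,0,0,0],
  [0.5,0,0,0,0],
  [0.7,0,0,0,0],
  [0.7,0,0,5,0],
  [0.8,0,0,15,0],
  [0.9,0,0,25,0],
])

```text
clock: 35.95
eef_pos: [0.5628, 0.1791, 0.1458]
orientation: [-0.168, -3.134, 0.001]
ft_force: [0.5, 0.2, 0.2]
gripper_width: 0.0809
```

step_arm([
  [1,0,0,30,0],
  [1,0,0,40,0],
  [1,0,0,40,0],
  [1,0,-30,0,0],
  [1,-15,-45,0,0.03],
  [1,-15,-45,0,0.03],
  [1,-15,-45,0,0.03],
  [1,-15,-45,0,0.03],
])

```text
clock: 36.75
eef_pos: [0.5035, -0.0321, 0.2578]
orientation: [-0.024, 3.139, -0.001]
ft_force: [0.8, -0.2, 0.4]
gripper_width: 0.0855
```

step_arm([
  [1,-15,-45,0,0.03],
  [1,-15,-45,0,0.03],
  [1,-12,-45,0,0.02],
  [1,0,-40,0,0],
  [1,0,0,0,0],
  [1,0,0,0,0],
])

```text
clock: 37.35
eef_pos: [0.4619, -0.2063, 0.2572]
orientation: [-0.143, 3.137, -0.0]
ft_force: [-0.2, -0.1, 0.4]
gripper_width: 0.0855
```

```bash
python3 - <<'E'
from h import *
s=sensors.state();print(s['eef_pos'],s['orientation'],s['ft_force'],s['gripper_width'])
c=grab('side','s19');t=grab('top','t19')
a=cv2.resize(cv2.imread('pics/s19.png')[115:200,200:285],None,fx=9,fy=7,interpolation=cv2.INTER_CUBIC)
cv2.imwrite('pics/c29.png',a)
a=cv2.resize(cv2.imread('pics/t19.png')[142:228,172:254],None,fx=9,fy=7,interpolation=cv2.INTER_NEAREST)
cv2.imwrite('pics/c30.png',a)
a=cv2.resize(cv2.imread('pics/s19.png')[100:260,240:340],None,fx=7,fy=3.7,interpolation=cv2.INTER_CUBIC)
cv2.imwrite('pics/c31.png',a)
E
```

```text
[ 0.4619352  -0.20630611  0.25720091] [-1.42737371e-01  3.13724034e+00 -3.60534230e-04] [-0.20397026 -0.05216826  0.39004332] 0.08551685846414758
```

View pics/c29.png

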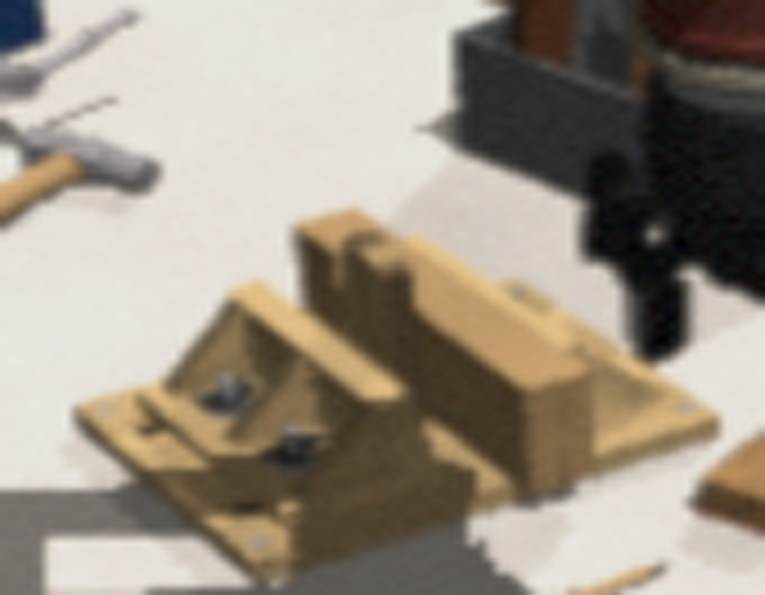

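View pics/c30.png

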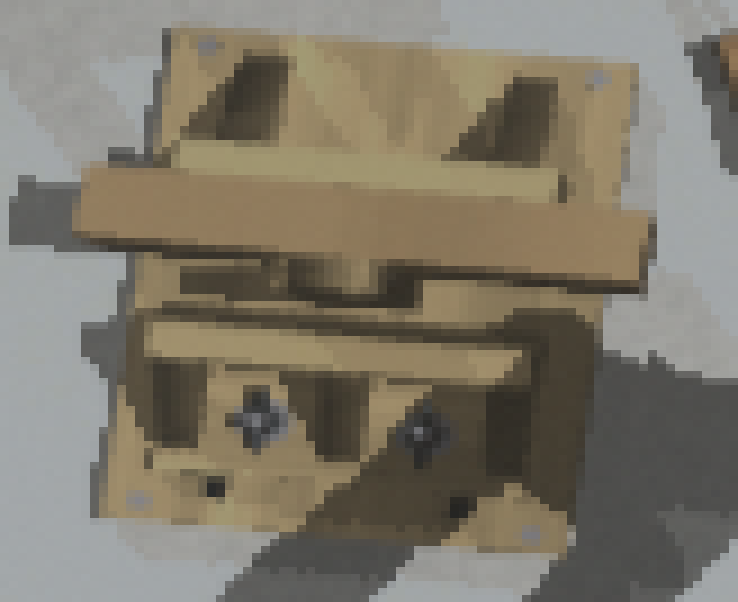

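View pics/c31.png

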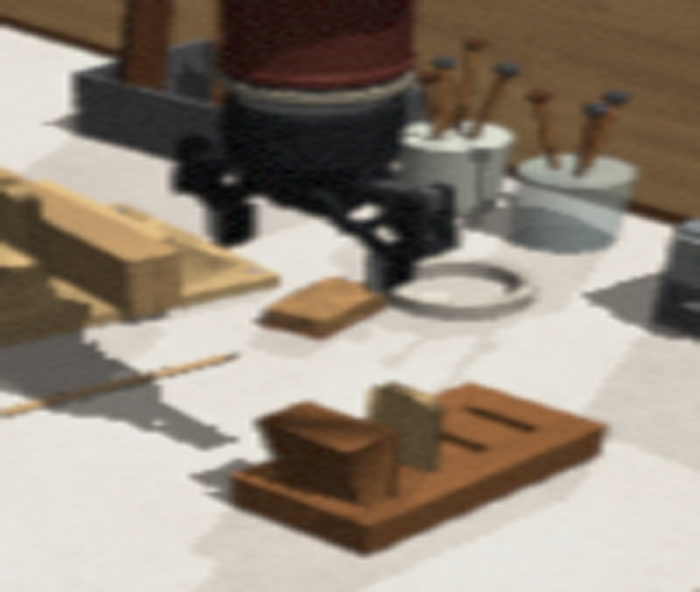

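Both packers stand side by side against the boards (crop 29: (375,250); top crop: (350,275)). The third packer and the wedge stand in the rack. Take the wedge again.

step_arm([
  [1,-2,-24,-20,0.006],
  [1,0,0,-40,0],
  [1,0,0,-40,0],
  [1,0,0,-30,0],
  [1,0,0,-20,0],
  [1,0,0,-10,0],
  [1,0,0,-4,0],
  [1,0,0,0,0],
])

```text
clock: 38.25
eef_pos: [0.4605, -0.2292, 0.0926]
orientation: [-0.158, 3.137, -0.001]
ft_force: [-0.7, 0.0, 0.4]
gripper_width: 0.0853
```

step_arm([
  [1,0,0,0,0],
  [-1,0,0,0,0],
  [-1,0,0,0,0],
  [-1,0,0,0,0],
  [-1,0,0,0,0],
  [-1,0,0,0,0],
  [-1,0,0,0,0],
])

```text
clock: 38.95
eef_pos: [0.4608, -0.2301, 0.0936]
orientation: [-0.155, 3.136, -0.002]
ft_force: [-1.2, 1.8, 6.2]
gripper_width: 0.0579
```

step_arm([
  [-1,0,0,10,0],
  [-1,0,0,20,0],
  [-1,0,0,30,0],
  [-1,0,0,40,0],
  [-1,0,0,40,0],
  [-1,0,0,30,0],
  [-1,5,35,5,-0.02],
  [-1,9,45,0,-0.025],
])

```text
clock: 39.75
eef_pos: [0.4746, -0.1507, 0.2698]
orientation: [-0.078, 3.137, -0.004]
ft_force: [0.8, 0.7, -1.8]
gripper_width: 0.0582
```

step_arm([
  [-1,9,45,0,-0.025],
  [-1,9,45,0,-0.025],
  [-1,9,45,0,-0.025],
  [-1,9,45,0,-0.025],
  [-1,9,45,0,-0.025],
  [-1,9,45,0,-0.02],
  [-1,6,35,0,-0.012],
  [-1,0,0,0,0],
])

```text
clock: 40.55
eef_pos: [0.5337, 0.1594, 0.2672]
orientation: [-0.154, -3.137, -0.002]
ft_force: [0.1, -0.4, -1.6]
gripper_width: 0.0581
```

step_arm([
  [-1,0,0,0,0],
  [-1,0,0,0,0],
])

```text
clock: 40.75
eef_pos: [0.5338, 0.1544, 0.2672]
orientation: [-0.162, -3.137, 0.001]
ft_force: [-0.0, -0.1, -1.4]
gripper_width: 0.0581
```

step_arm([
  [-1,6,13,0,-0.004],
  [-1,6,13,0,0],
  [-1,0,0,-10,0],
  [-1,0,0,-5,0],
  [-1,0,0,0,0],
  [-1,0,0,0,0],
])

```text
clock: 41.35
eef_pos: [0.5456, 0.1811, 0.2516]
orientation: [-0.168, -3.136, 0.001]
ft_force: [-0.9, 0.3, -1.1]
gripper_width: 0.0577
```

```bash
python3 - <<'E'
from h import *
s=sensors.state();print(s['eef_pos'],s['orientation'],s['ft_force'],s['gripper_width'])
c=grab('side','s20')
a=cv2.resize(cv2.imread('pics/s20.png')[115:185,205:275],None,fx=11,fy=8,interpolation=cv2.INTER_CUBIC)
cv2.imwrite('pics/c32.png',a)
E
```

```text
[0.54563377 0.18105613 0.25155875] [-1.67980307e-01 -3.13604884e+00  6.11617105e-04] [-0.94574338  0.26948111 -1.1332856 ] 0.057723970625216996
```

View pics/c32.png

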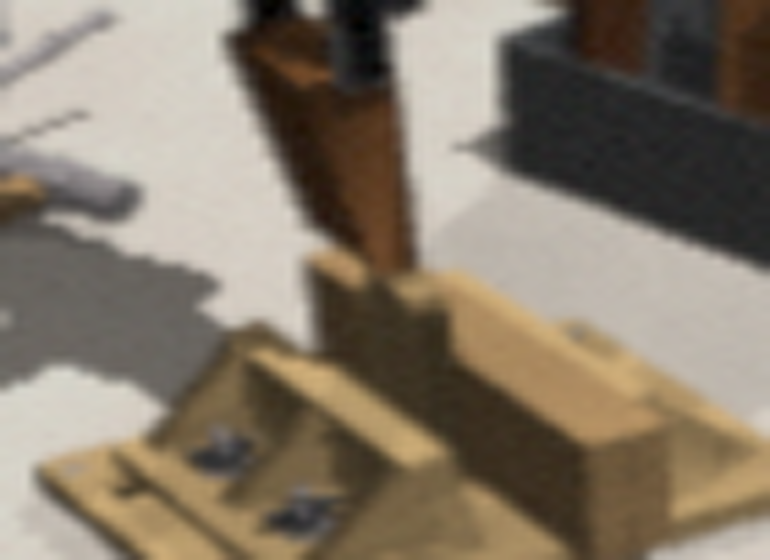

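Toe at crop (390,262) above the gap, packers upright at (410,310). Descend in stages.

step_arm([
  [-1,0,0,-8,0],
  [-1,0,0,-8,0],
  [-1,0,0,-6,0],
  [-1,0,0,0,0],
])

```text
clock: 41.8
eef_pos: [0.545, 0.1811, 0.2283]
orientation: [-0.168, -3.134, 0.001]
ft_force: [-0.6, 0.4, -1.3]
gripper_width: 0.0583
```

step_arm([
  [-1,0,0,-4,0],
  [-1,0,0,-4,0],
  [-1,0,0,-4,0],
  [-1,0,0,0,0],
])

```text
clock: 42.2
eef_pos: [0.5472, 0.1815, 0.22]
orientation: [0.168, 3.133, 0.001]
ft_force: [-1.0, 0.6, -1.3]
gripper_width: 0.0585
```

```bash
python3 - <<'E'
from h import *
s=sensors.state();print(s['eef_pos'],s['orientation'],s['ft_force'],s['gripper_width'])
c=grab('side','s21')
a=cv2.resize(cv2.imread('pics/s21.png')[115:185,205:275],None,fx=11,fy=8,interpolation=cv2.INTER_CUBIC)
cv2.imwrite('pics/c33.png',a)
E
```

```text
[0.54715828 0.18151726 0.22004124] [1.67511111e-01 3.13338387e+00 1.27230520e-03] [-1.00086197  0.64986019 -1.34146422] 0.05845283746908176
```

View pics/c33.png

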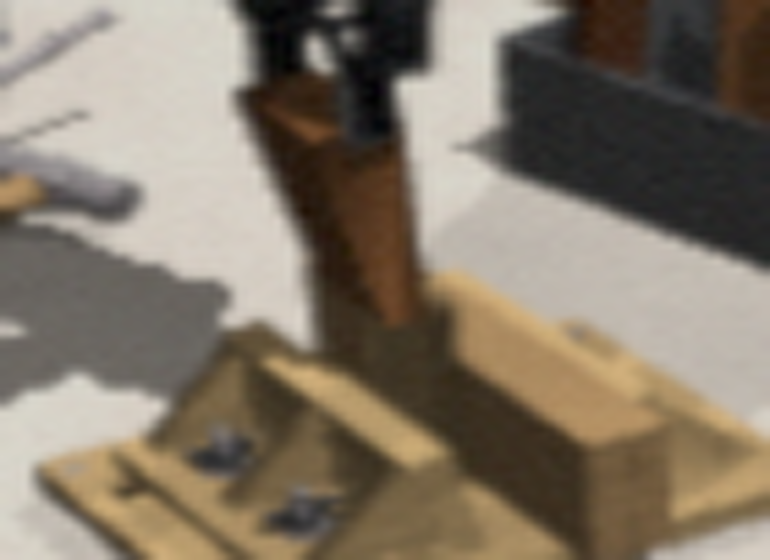

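The toe, at crop (400,318), passes in front of packer B with no contact. Continue down.

step_arm([
  [-1,-1,0,-10,0],
  [-1,0,0,-10,0],
  [-1,0,0,-10,0],
  [-1,0,0,-5,0],
  [-1,0,0,0,0],
])

```text
clock: 42.75
eef_pos: [0.5439, 0.1811, 0.1812]
orientation: [-0.168, -3.134, 0.001]
ft_force: [-0.1, -0.5, -1.1]
gripper_width: 0.0582
```

step_arm([
  [-1,0,0,-4,0],
  [-1,0,0,-4,0],
  [-1,0,0,0,0],
])

```text
clock: 43.05
eef_pos: [0.5447, 0.1813, 0.1746]
orientation: [-0.168, -3.137, 0.0]
ft_force: [-0.4, 0.5, -1.3]
gripper_width: 0.0581
```

step_arm([
  [-1,0,0,-3,0],
  [-1,0,0,-3,0],
  [-1,0,0,0,0],
])

```text
clock: 43.35
eef_pos: [0.5447, 0.1813, 0.1686]
orientation: [-0.168, -3.136, 0.0]
ft_force: [-0.4, 0.6, -2.2]
gripper_width: 0.0582
```

```bash
python3 - <<'E'
from h import *
c=grab('side','s22')
a=cv2.resize(cv2.imread('pics/s22.png')[115:185,205:275],None,fx=11,fy=8,interpolation=cv2.INTER_CUBIC)
cv2.imwrite('pics/c34.png',a)
E
```

```text
(no output)
```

View pics/c34.png

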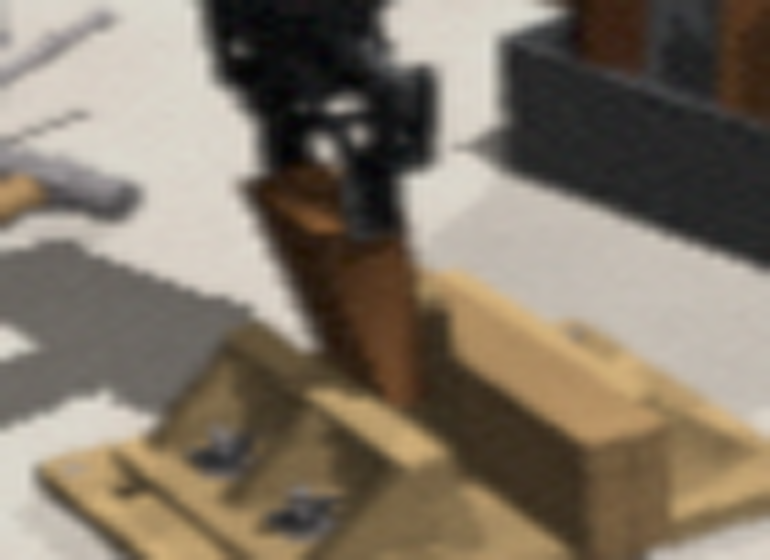

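The toe has just entered below the jaw top, at crop (405,400), with no contact. Follow the slope down.

step_arm([
  [-1,0.5,0,-2.5,0],
  [-1,0.5,0,-2.5,0],
  [-1,0,0,0,0],
])

```text
clock: 43.7
eef_pos: [0.5457, 0.1813, 0.1636]
orientation: [-0.168, -3.136, 0.0]
ft_force: [-0.3, 0.7, -0.8]
gripper_width: 0.0579
```

step_arm([
  [-1,0.5,0,-2.5,0],
  [-1,0.5,0,-2.5,0],
  [-1,0,0,0,0],
])

```text
clock: 44.0
eef_pos: [0.5467, 0.1813, 0.1586]
orientation: [-0.168, -3.136, 0.0]
ft_force: [-0.7, 0.9, -2.2]
gripper_width: 0.058
```

step_arm([
  [-1,0.5,0,-2.5,0],
  [-1,0.5,0,-2.5,0],
  [-1,0,0,0,0],
])

```text
clock: 44.3
eef_pos: [0.5476, 0.1813, 0.1535]
orientation: [-0.168, -3.136, 0.0]
ft_force: [-0.4, -1.1, -1.5]
gripper_width: 0.0581
```

step_arm([
  [-1,0.4,0,-2,0],
  [-1,0.3,0,-2,0],
  [-1,0,0,0,0],
])

```text
clock: 44.6
eef_pos: [0.5483, 0.1813, 0.1496]
orientation: [-0.168, -3.136, 0.0]
ft_force: [-0.5, 0.3, -0.5]
gripper_width: 0.0579
```

step_arm([
  [-1,0.3,0,-2,0],
  [-1,0,0,0,0],
])

```text
clock: 44.8
eef_pos: [0.5488, 0.1813, 0.1478]
orientation: [-0.168, -3.137, 0.0]
ft_force: [-0.8, 0.0, -2.7]
gripper_width: 0.0579
```

step_arm([
  [-1,0.3,0,-2,0],
  [-1,0,0,0,0],
])

```text
clock: 45.0
eef_pos: [0.5491, 0.1813, 0.1458]
orientation: [-0.168, -3.137, 0.0]
ft_force: [-0.9, -0.5, -1.9]
gripper_width: 0.0582
```

step_arm([
  [-1,0.2,0,-1.5,0],
  [-1,0,0,0,0],
])

```text
clock: 45.2
eef_pos: [0.5493, 0.1813, 0.1443]
orientation: [-0.168, -3.137, 0.0]
ft_force: [-0.9, 0.1, -2.1]
gripper_width: 0.0581
```

step_arm([
  [-1,0.3,0,-2,0],
  [-1,0,0,0,0],
])

```text
clock: 45.4
eef_pos: [0.5495, 0.1813, 0.1422]
orientation: [-0.168, -3.136, 0.0]
ft_force: [-1.4, 0.4, -2.1]
gripper_width: 0.0583
```

step_arm([
  [-1,0.3,0,-2,0],
  [-1,0,0,0,0],
])

```text
clock: 45.6
eef_pos: [0.5499, 0.1813, 0.1403]
orientation: [-0.168, -3.137, 0.0]
ft_force: [-1.6, 0.3, -2.9]
gripper_width: 0.0581
```

step_arm([
  [-1,0.3,0,-2,0],
  [-1,0,0,0,0],
])

```text
clock: 45.8
eef_pos: [0.5505, 0.1814, 0.1395]
orientation: [0.168, 3.137, -0.0]
ft_force: [-4.1, -0.7, 4.4]
gripper_width: 0.058
```

step_arm([
  [-1,0.3,0,-2,0],
  [-1,0,0,0,0],
])

```text
clock: 46.0
eef_pos: [0.5506, 0.1814, 0.1393]
orientation: [0.167, 3.137, -0.0]
ft_force: [-11.1, -0.7, 16.2]
gripper_width: 0.0583
```

It has gone tight: 16 N up, toe about 38 mm above the base. Ease the sideways push and add a little down-force.

step_arm([
  [-1,-0.5,0,-0.5,0],
  [-1,0,0,0,0],
  [-1,0,0,0,0],
])

```text
clock: 46.3
eef_pos: [0.5506, 0.1815, 0.1394]
orientation: [0.167, 3.136, 0.0]
ft_force: [-9.7, -1.6, 16.6]
gripper_width: 0.0583
```

step_arm([
  [-1,-0.7,0,-0.7,0],
  [-1,0,0,0,0],
  [-1,0,0,0,0],
])

```text
clock: 46.6
eef_pos: [0.5506, 0.1814, 0.1393]
orientation: [0.167, 3.134, 0.0]
ft_force: [-8.6, -2.2, 18.9]
gripper_width: 0.0579
```

step_arm([
  [-1,-0.4,0,-0.6,0],
  [-1,0,0,0,0],
  [-1,0,0,0,0],
])

```text
clock: 46.9
eef_pos: [0.5507, 0.1814, 0.1393]
orientation: [0.167, 3.133, 0.001]
ft_force: [-8.7, -2.6, 20.8]
gripper_width: 0.0581
```

step_arm([
  [-1,0,0,0,0],
  [-1,0,0,0,0],
  [-1,0,0,0,0],
  [-1,0,0,0,0],
])

```text
clock: 47.3
eef_pos: [0.5507, 0.1815, 0.1393]
orientation: [0.167, 3.133, 0.001]
ft_force: [-9.4, -1.1, 21.3]
gripper_width: 0.0581
```

```bash
python3 - <<'E'
from h import *
c=grab('side','s23');t=grab('top','t23')
a=cv2.resize(cv2.imread('pics/s23.png')[110:195,200:285],None,fx=9,fy=7,interpolation=cv2.INTER_CUBIC)
cv2.imwrite('pics/c35.png',a)
a=cv2.resize(cv2.imread('pics/t23.png')[135:235,165:355],None,fx=4,fy=4,interpolation=cv2.INTER_CUBIC)
cv2.imwrite('pics/c36.png',a)
s=sensors.state();print(s['eef_pos'],s['orientation'],s['ft_force'],s['gripper_width'])
E
```

```text
[0.55061618 0.18144073 0.13928898] [1.67169637e-01 3.13306478e+00 5.13680039e-04] [-9.50653435 -1.21243876 21.04932772] 0.05834857456765856
```

View pics/c35.png

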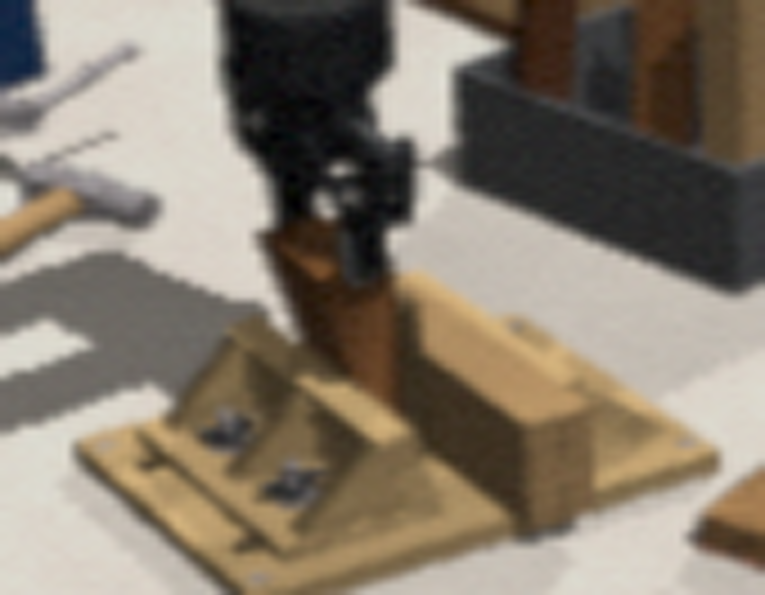

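View pics/c36.png

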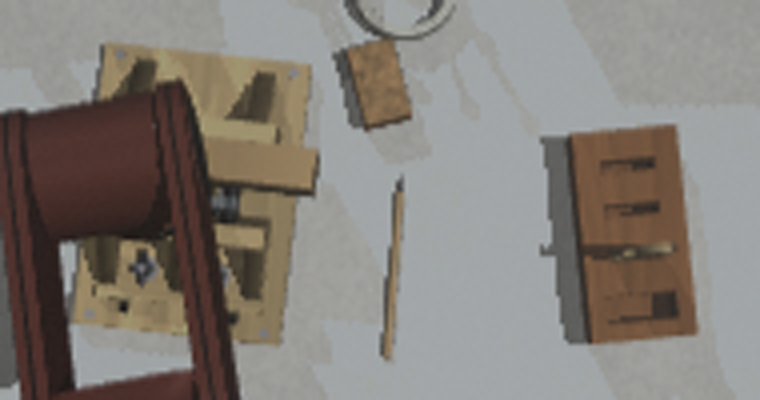

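The final views show the wedge upright in the press (side crop (350,330)), the boards square, packer 3 left in the rack (top crop (630,250)), and the pencil, sanding block and tape where they were. Steady at 21 N down with no creep. Handing in.

```bash
python3 - <<'E'
from h import *
print(ctrl.sign_off()); s=sensors.state();print(s['clock'],s['eef_pos'],s['ft_force'],s['gripper_width'])
E
```

```text
the job is handed in; nothing more can be done
None
the job is handed in; nothing more can be done
```

The press is closed and handed in at about 47 s of the 72 s. The wedge is jammed and the gripper is still holding it down; sign-off gave no verdict.

- **What I did:** I stood two packers at mid-jaw against the boards and pushed the wedge in until it went tight. The third packer stays in the rack.
- **A wrong first estimate:** The images put the gap at about 21 mm, so I started with one packer. The wedge was still loose about 6 mm above the base, so the gap had to be over 22 mm. I put the wedge back in its slot, added the second packer and tried again.
- **Last checks:**
  - The push was steady at about 21 N down, with a further 9 N sideways towards the packers.
  - The wedge toe is about 38 mm above the base, upright and not creeping, gripped at 58 mm.
  - The boards look closed up and square.
  - The pencil, sanding block, tape and hammer look unmoved; I did not recheck the plane, square or glue at the end.
- **Not confirmed directly:** In the last pictures the wedge and arm hide the two packers; I last saw them upright just before the wedge went in. I worked out that the wedge bears on the leaning jaw from the forces, since contact forces are not reported.
- **A disagreement:** The gripper read about 3 mm less than the packer width and 2 mm less than the wedge width. I took this as a sensor offset.

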